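# Seat the retaining plate on the orbital shaker and start it

### The job

Pick up the aluminium retaining plate by its blue handle and lower it level over the shaker's two brass locating pins, without forcing or slamming it and keeping hold of it until it is fully home on both collars. Then, with the plate home, press the green start button all the way down and let go, leaving the plate in place and the small beaker and the marker pen on the bench undisturbed.

Things in the scene. Friction and masses are not known exactly. Their poses are not given: they have to be found in the camera images.
- shaker: white orbital shaker, fixed, housing 220 (x) x 240 (y) x 60 mm high; origin at the centre of its underside, z up; control strip with the button on its -x side. On it a dark deck (150 x 220 mm, top 74 mm above the bench) with a low orange tube block (up to 102 mm; the plate clears it), two silvery collars and two brass pins (see nest)
- nest (a point): nominal midpoint between the pins, fixed to the housing, at the height of the collars' tops (112 mm above the bench), axes as the shaker's. Pins: 150 mm apart along y, 8 mm thick, tops at 130 mm with 1.5 mm chamfer, each in a 22 mm collar
- deck_home (a point): same point as nest. The deck with its pins stopped somewhere in its orbit: up to 8 mm off this point in shaker x and also up to 8 mm in shaker y, never turned. The offset is NOT reported: see it or feel for it. The braked deck stays put under light pushes and gives way sideways only at about 25 N
- plate: loose aluminium plate 100 (x) x 190 (y) x 8 mm (z), about 0.35 kg, flat on the bench; origin at the centre of its underside, z up. Through holes on its y axis, not chamfered: round 9.6 mm at y = -75 mm; slot 9.6 (x) x 13.6 mm (y) at y = +75 mm. Fits either way round. Home: underside 112 mm above the bench on both collars, pins 10 mm out of its top
- handle (a point): centre of the plate's blue bar handle, 40 mm above the plate's underside over its middle, axes as the plate's: bar 16 (x) x 76 (y) x 22 mm (z), on two posts 16 (x) x 12 mm (y) at y = -30 and +30 mm, 21 mm clear between bar and plate. Repeated bumps can roll the plate in the grip; the plate's pose shows it
- start_top (a point): centre of the top face of the round green start button, 26 mm in diameter, in a black housing on the shaker's control strip, pressed straight down
- start (a joint): start button travel in m: 0 up, 0.006 fully down, springs back; fully down takes 5 N
- beaker: bystander: small glass beaker, 48 mm diameter, 52 mm high, origin under its centre
- marker: bystander: white and red marker pen 127 mm long along x, 15 mm thick, lying flat, origin under its middle
Things that resemble listed ones, but are neither listed nor needed, are in the scene too. Of the things that look like the plate, the smaller one is meant.

How it is judged (in metres and radians):
On the way, in this order (a step that is already met when the one before it is completed fails the run):
1. the plate is down on both pins, level within 0.05 rad, while the gripper still holds or presses it (z of plate in the frame of nest below 0.004 m and horizontal distance between plate and nest below 0.015 m and angle between plate's own z axis and vertical below 0.05 rad and contact force between the fingers and plate above 0.5 N), for 0.1 s.
2. the start button is pressed down while the plate is home (value of joint start above 0.0045 m and z of plate in the frame of nest below 0.0025 m and angle between plate's own z axis and vertical below 0.025 rad), for 0.05 s.
At the end, for the whole second after the job is handed in: plate home on the shaker: underside within 2.5 mm of the collars' tops, within 15 mm of the nominal midpoint in plan, along the shaker's y within 0.05 rad (either way round), level within 0.025 rad, at rest; the start button, pressed at least 4.5 mm after that, has sprung back (z of plate in the frame of nest between -0.003 and 0.0025 m and horizontal distance between plate and nest below 0.015 m and angle between the y axis of plate and the y axis of shaker, either way round below 0.05 rad and angle between plate's own z axis and vertical below 0.025 rad and linear speed of plate below 0.02 m/s and value of joint start below 0.002 m); the robot touches nothing.
It fails at once if the plate is forced or slammed: more than 150 N between it and the shaker (contact force between plate and shaker above 150 N).
It fails at once if the small beaker or the marker is pushed more than 30 mm (distance of any of beaker, marker from where it was at the start of the episode above 0.03 m).
It fails at once if the small beaker is tipped over (angle between beaker's own z axis and vertical above 0.5 rad).
It also fails if it takes over 72 s, if anything falls off the work surface, if the arm or the gripper's body presses on something with over 40 N, if the wrist force passes 120 N, or if a joint passes its speed limit or range.

### The arm

A 6-joint arm with a two-finger parallel gripper is mounted at the origin on the work surface. World frame = base frame: x ahead of the robot, y to its left, z up, the work surface at z = 0. Lengths are in mm, angles in degrees, forces in N, time in s.
With the tool pointing down it reaches from about 300 to 850 mm from the base axis. Payload 4.2 kg.
Tool frame: the origin (TCP) lies midway between the tips of the shut fingers; the grasp point (between the pads) lies 19 mm behind it; x points along the fingers, y is the direction in which the jaws open and shut, and the axes are right-handed (so a half turn about x gives the same grasp; the last joint's range is limited). The gripper opens to 91 mm and grips with 3 to 60 N. Pads are 32 mm wide; open, the fingers measure 118 mm over their backs; the gripper's body (76 mm by 178 mm) begins 60 mm behind the grasp point.
Start: joints at [71.161, 18.312, 89.639, -0, 72.044, -1.146], TCP at [174.755, 547.821, 182.076] pointing down, gripper open.
Joint ranges: [-177.97, 177.97], [-48.28, 115.42], [12.27, 149.76], [-77.06, 257.06], [2.81, 150.46], [-146.56, 146.56]. Speed limits (degrees/s): [147.25, 147.25, 180, 180, 180, 180].

### API

Orientations are given as [roll, pitch, yaw] about the fixed x, y, z axes, in that order (R = Rz(yaw) Ry(pitch) Rx(roll)).
In Python, from workcell import * gives the robot as it stands.
- The arm moves only by the shell command python3 -m handwheel 'ROWS' [FORCE]. ROWS is a JSON object of lists of equal length, an entry for each row: "gripper": the closure, from 0 (fully open) to 1 (shut); "offset": the shift along the tool's x, y, z in mm, a list of three; "rot": the turn, a rotation vector about the tool's x, y, z in degrees, a list of three. A call has 1 to 5 rows; each row is the pose to reach, as a shift and turn from the pose commanded when the call began, along the tool's axes at that moment; what a row does not reach only later rows make up. A row lasts 1/12 s, in which the tool goes at most 41.7 mm and 7.16 degrees, less where a joint would pass 70% of its speed; a pose out of reach is approached as far as the arm can. A call with a gripper value outside its range is refused whole. The fingers move at their own pace and stop on an object; FORCE is the grip in N (left out, the last holds). Time passes only in rows, so rows that repeat a pose let the fingers close. It gives the time, the measured TCP pose, the force and the opening at its end, in the units of the state.
- state(): the state, without advancing time (a new reading comes with each control period).
- grab_frame(name): name is "side" or "top" or "wrist"; returns the picture (384x512x3 uint8, red, green, blue); there is no depth.
- camera_params(name): a dict with "fx", "fy", "cx", "cy" (pixels), "position" and "attitude" of the camera in the world; the wrist camera has in their place "hand_eye" (4x4, takes a point from camera to tool coordinates, whose origin is the TCP and whose axes are the tool frame's). Camera axes: x right, y up, looking along -z (the intrinsics and any distortion apply to the point x, -y, -z); pixel columns grow to the right and rows downward; lengths in mm; the calibration is good to about 2 mm. A picture is of the moment at which its call begins: read the wrist's pose just before it. camera_params takes no time and is no camera call.
- job_done(): hands the job in, once; it reports no verdict.
The state is a dict: "time_s": time; "qpos": joint angles; "qvel": joint speeds; "effort": joint torques, N m; "ee_pos": TCP position; "ee_rot": TCP orientation; "force": force on the tool from outside, world axes, zero at the start; "torque": the same for the moment, N m; "gripper_width": finger opening in mm.
Only numpy, scipy, OpenCV 4.12 (cv2) and the standard library are available. Lean on these libraries where they do the work, as an engineer would, in place of code of your own. Each camera call takes 0.05 s, during which the arm holds its last target.

## Working session

There is one attempt and no reset: what is moved stays moved. The work goes in short steps, Python scripts to look and compute and a shell command to move; the robot and the scene stay as the last step left them, time stands still between calls to the robot, and variables do not carry over. Pictures are saved under pics/ and viewed, and the job is handed in when it is done.

```bash
mkdir -p pics; ls; python3 - <<'E'
from workcell import *
import cv2
s=state();print(s)
for n in ["side","top","wrist"]:
    im=grab_frame(n); cv2.imwrite(f"pics/{n}0.png",im[:,:,::-1]); print(n,camera_params(n))
E
```

```text
pics
{'time_s': 0.0, 'qpos': array([ 7.11620989e+01,  1.83531033e+01,  8.97066516e+01, -1.67063455e-03,
        7.20424927e+01, -1.14619788e+00]), 'qvel': array([-0.0628367 ,  0.08346882, -0.07169891,  0.06915647,  0.05210535,
       -0.03388727]), 'effort': array([-1.17989486e-03, -4.12453580e+01, -2.31980145e+01,  7.27192755e-02,
        4.55754565e-02, -1.29689079e-04]), 'ee_pos': array([174.57185046, 547.27574105, 181.20399963]), 'ee_rot': array([ -90.25622799,   89.8977401 , -107.94741471]), 'force': array([ 0.35628242,  0.78765435, -0.61788762]), 'torque': array([-0.01270955, -0.01628036,  0.01815992]), 'gripper_width': 91.01644084843238}
side {'fx': 430.84331818900256, 'fy': 430.84331818900256, 'cx': 251.84274924458433, 'cy': 197.3134901192992, 'position': array([ 389.18529909, -632.4815811 ,  673.87479301]), 'attitude': array([49.6019304 ,  0.4018778 , -9.66418293])}
top {'fx': 375.34687501764694, 'fy': 375.34687501764694, 'cx': 260.8839484631278, 'cy': 199.75376446182514, 'position': array([ 414.52283124,   15.93770365, 1006.51969913]), 'attitude': array([ 3.63241395e+00,  7.79950540e-02, -8.95133150e+01])}
wrist {'fx': 324.26079261210026, 'fy': 324.26079261210026, 'cx': 255.1168657113676, 'cy': 195.7902565305607, 'hand_eye': array([[-1.45919709e-03,  2.87595103e-01, -9.57750974e-01,
        -2.03076460e+02],
       [ 9.99998932e-01,  4.92351624e-04, -1.37572047e-03,
        -2.13282642e-01],
       [ 7.58997775e-05, -9.57751959e-01, -2.87595514e-01,
        -8.17143399e+01],
       [ 0.00000000e+00,  0.00000000e+00,  0.00000000e+00,
         1.00000000e+00]])}
```

View pics/top0.png

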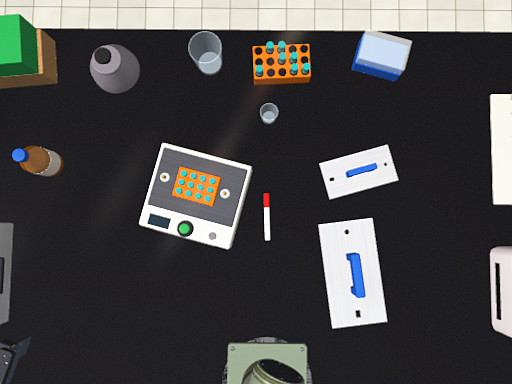

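View pics/side0.png

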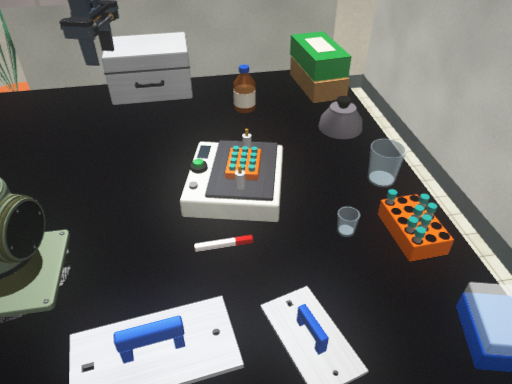

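View pics/wrist0.png

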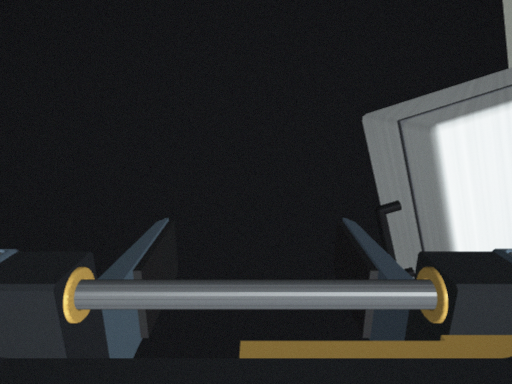

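Two plates appear in the top view. The one at (358,172) is smaller and the one at (352,273) is larger. The smaller one fits the description, and I'll confirm it with an enlarged crop and its measured size.

```bash
cat > h.py <<'E'
import numpy as np, cv2
from scipy.spatial.transform import Rotation as R
from workcell import *
def cam(n,st=None):
    p=camera_params(n)
    K=np.array([[p['fx'],0,p['cx']],[0,p['fy'],p['cy']],[0,0,1]])
    if n=='wrist':
        H=p['hand_eye']; Rt=R.from_euler('xyz',st['ee_rot'],degrees=True).as_matrix()
        Rc=Rt@H[:3,:3]; t=Rt@H[:3,3]+st['ee_pos']
    else:
        Rc=R.from_euler('xyz',p['attitude'],degrees=True).as_matrix(); t=p['position']
    return K,Rc,np.array(t)
def proj(c,P):
    K,Rc,t=c; q=(np.atleast_2d(P)-t)@Rc; q=q*[1,-1,-1]; q=q@K.T; return q[:,:2]/q[:,2:]
def unproj(c,uv,z):
    K,Rc,t=c; uv=np.atleast_2d(np.asarray(uv,float)); d=np.c_[uv,np.ones(len(uv))]@np.linalg.inv(K).T
    d=(d*[1,-1,-1])@Rc.T; return t+d*((z-t[2])/d[:,2])[:,None]
def crop(im,x0,y0,x1,y1,s,fn):
    cv2.imwrite(fn,cv2.resize(im[y0:y1,x0:x1],None,fx=s,fy=s,interpolation=cv2.INTER_CUBIC))
E
python3 - <<'E'
from h import *
t=cv2.imread('pics/top0.png'); s=cv2.imread('pics/side0.png')
crop(t,130,130,260,260,6,'pics/c1.png') if 0 else crop(t,130,135,260,255,5,'pics/c1.png')
crop(t,310,135,405,205,8,'pics/c2.png')
crop(s,180,120,300,220,6,'pics/c3.png')
c=cam('top')
g=cv2.inRange(t,(150,150,150),(255,255,255)); n,l,st,ce=cv2.connectedComponentsWithStats(g)
for i in range(1,n):
    if st[i,4]>800:
        cs,_=cv2.findContours((l==i).astype(np.uint8),cv2.RETR_EXTERNAL,cv2.CHAIN_APPROX_NONE)
        k=max(cs,key=len)[:,0,:]
        z=8 if ce[i][0]>300 else 60
        w=unproj(c,k,z)[:,:2].astype(np.float32); print(ce[i],st[i,4],cv2.minAreaRect(w))
E
```

```text
[278.24373548  17.42641486] 16362 ((905.5048828125, 36.19720458984375), (184.80262756347656, 1336.3988037109375), 0.43860116600990295)
[501.15340659 147.12791209] 2275 ((622.4534912109375, -624.493896484375), (56.83734893798828, 299.04425048828125), 88.0714340209961)
[193.97045101 207.62791602] 2572 ((484.9107666015625, 184.78619384765625), (238.7010498046875, 219.4726104736328), 75.30142211914062)
[358.14152851 171.55681359] 2473 ((556.2802734375, -242.51742553710938), (100.91175079345703, 192.54638671875), 16.08411979675293)
[351.67824427 272.47633588] 5240 ((288.76910400390625, -223.61935424804688), (273.2810974121094, 145.6981658935547), 7.565457344055176)
[501.703125   289.17447917] 1536 ((242.46607971191406, -612.4466552734375), (55.34255599975586, 227.44691467285156), 88.07147979736328)
[263.91043017 357.65409546] 1697 ((71.45577239990234, 1.58697509765625), (93.50509643554688, 192.07814025878906), 0.5111245512962341)
```

View pics/c1.png

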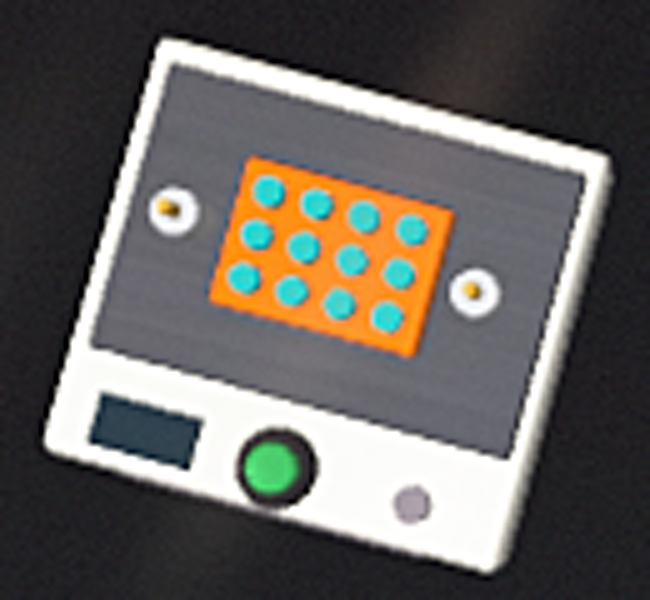

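View pics/c2.png

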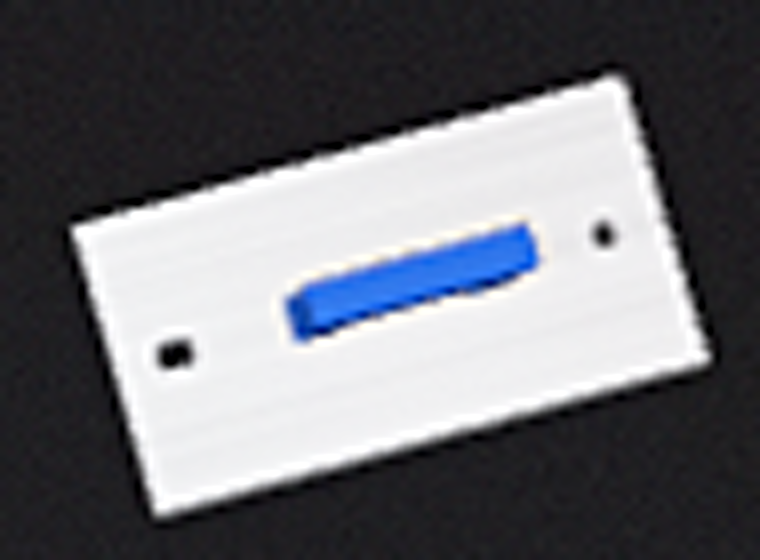

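View pics/c3.png

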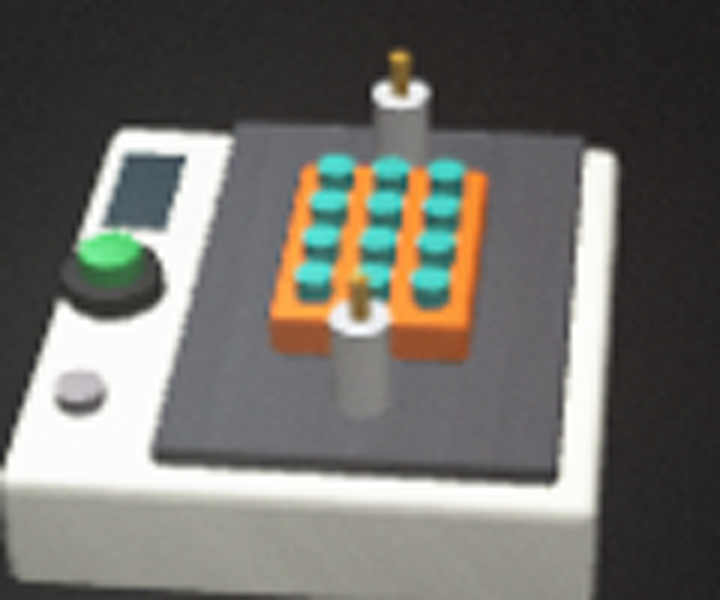

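```bash
python3 - <<'E'
from h import *
c=cam('top'); s=cam('side')
def T(x,y): return [130+x/5-.4,135+y/5-.4]
def T2(x,y): return [310+x/8-.44,135+y/8-.44]
def S(x,y): return [180+x/6-.42,120+y/6-.42]
def tri(a,b):
    from scipy.optimize import least_squares
    return least_squares(lambda P:np.r_[proj(c,P)[0]-a,proj(s,P)[0]-b],[500,100,100]).x
h=unproj(c,[T2(175,355),T2(603,235)],8)[:,:2]; d=h[0]-h[1]
print('holes',h,np.linalg.norm(d),h.mean(0),'y-axis dir',np.degrees(np.arctan2(d[1],d[0])))
bh=unproj(c,[T2(300,310),T2(530,245)],51)[:,:2];print('bar',bh,bh.mean(0))
co=unproj(c,[T(173,211),T(474,293)],112)[:,:2]; d=co[0]-co[1]
print('collars top',co,np.linalg.norm(d),co.mean(0),np.degrees(np.arctan2(d[1],d[0])))
co=unproj(s,[S(401,93),S(360,318)],112)[:,:2]; d=co[0]-co[1]
print('collars side',co,np.linalg.norm(d),co.mean(0),np.degrees(np.arctan2(d[1],d[0])))
pt=unproj(c,[T(164,209),T(467,290)],130)[:,:2]; print('pin tops top',pt,pt.mean(0))
pt=unproj(s,[S(400,54),S(359,280)],130)[:,:2]; print('pin tops side',pt,pt.mean(0))
print('tri collars',tri(T(173,211),S(401,93)),tri(T(474,293),S(360,318)))
print('button',tri(T(272,467),S(111,251)))
E
```

```text
holes [[ 535.27076224 -170.36227634]
 [ 576.90090737 -313.87307083]] 149.42696248512678 [ 556.08583481 -242.11767358] y-axis dir 106.17658360373616
bar [[ 544.89352739 -202.40037324]
 [ 566.48227638 -276.2380532 ]] [ 555.68790189 -239.31921322]
collars top [[524.50256106 249.95925079]
 [486.2642491  104.99929503]] 149.91850211192718 [505.38340508 177.47927291] 75.2228204835382
collars side [[522.26009884 250.85831588]
 [483.91108966 104.9403782 ]] 150.87309582151534 [503.08559425 177.89934704] 75.27496461244297
pin tops top [[523.19968896 249.50505704]
 [486.20324605 106.50845863]] [504.70146751 178.00675783]
pin tops side [[522.19225567 251.23309396]
 [483.79608573 103.45733515]] [502.9941707  177.34521455]
tri collars [523.27894325 249.86389014 112.67871496] [484.9851746  105.09842634 111.89539475]
button [400.56380869 206.27118205  80.80747467]
```

```bash
cat > plan.py <<'E'
from h import *
import sys
# plan.py x y z jawangle : offset in tool axes + rotvec to a straight-down pose with tool y at jawangle (mod 180)
def plan(x,y,z,a,v=True):
    st=state(); Rt=R.from_euler('xyz',st['ee_rot'],degrees=True).as_matrix()
    best=None
    for k in (0,180):
        r=np.radians(a+k); Y=np.array([np.cos(r),np.sin(r),0]); X=np.array([0,0,-1.]); M=np.c_[X,Y,np.cross(X,Y)]
        rv=R.from_matrix(Rt.T@M).as_rotvec(degrees=True)
        if best is None or np.linalg.norm(rv)<np.linalg.norm(best): best=rv
    o=Rt.T@(np.array([x,y,z])-st['ee_pos'])
    print('t',round(st['time_s'],2),'pos',st['ee_pos'].round(1),'F',st['force'].round(1),'w',round(st['gripper_width'],1))
    ya=np.degrees(np.arctan2(Rt[1,1],Rt[0,1]));print('jaw',ya.round(2),'toolx',Rt[:,0].round(4),'offset',o.round(1),'|',np.linalg.norm(o).round(0),'rot',best.round(2),'q',st['qpos'].round(0))
if __name__=='__main__': plan(*map(float,sys.argv[1:5]))
E
python3 plan.py 556 -242 200 16.2
```

```text
t 0.15 pos [174.6 547.4 181.4] F [ 0.7 -0.6  0.8] w 91.5
jaw 72.31 toolx [-4.0e-04 -1.2e-03 -1.0e+00] offset [ -17.7 -636.2  603.3] | 877.0 rot [5.611e+01 4.000e-02 7.000e-02] q [71. 18. 90. -0. 72. -1.]
```

```bash
python3 -m handwheel '{"gripper":[0,0,0,0,0],"offset":[[-8,-29,27],[-16,-58,54],[-24,-87,81],[-30,-116,108],[-30,-145,136]],"rot":[[6,0,0],[12,0,0],[18,0,0],[24,0,0],[30,0,0]]}'; python3 plan.py 556 -242 200 16.2
```

```text
time_s: 0.57
ee_pos: [260.9, 367.2, 213.0]
ee_rot: [98.8, 89.9, 50.8]
force: [1.6, 0.1, 0.2]
gripper_width: 91.2
t 0.57 pos [260.9 367.2 213. ] F [1.6 0.1 0.2] w 91.2
jaw 42.07 toolx [ 0.0014  0.0017 -1.    ] offset [  12.4 -189.2  650. ] | 677.0 rot [25.87 -0.05 -0.12] q [ 53.   6. 102.  -0.  73.  11.]
```

```bash
python3 -m handwheel '{"gripper":[0,0,0,0,0],"offset":[[0,-11,39],[0,-22,78],[0,-33,117],[0,-44,156],[0,-55,195]],"rot":[[6,0,0],[12,0,0],[18,0,0],[24,0,0],[25.8,0,0]]}'; python3 plan.py 556 -242 200 16.2
```

```text
time_s: 0.98
ee_pos: [351.0, 185.2, 212.1]
ee_rot: [112.8, 90.0, 39.1]
force: [0.1, 1.0, -0.5]
gripper_width: 91.2
t 0.98 pos [351.  185.2 212.1] F [ 0.1  1.  -0.5] w 91.2
jaw 16.3 toolx [ 3.e-04  3.e-04 -1.e+00] offset [ 12.   76.8 467.6] | 474.0 rot [ 0.1  -0.01 -0.02] q [ 26.   1. 107.   0.  72.  10.]
```

```bash
python3 -m handwheel '{"gripper":[0,0,0,0,0],"offset":[[0,6,40],[0,12,80],[0,19,120],[0,25,160],[0,32,200]],"rot":[[0,0,0],[0,0,0],[0,0,0],[0,0,0],[0,0,0]]}';python3 -m handwheel '{"gripper":[0,0,0,0,0],"offset":[[0,7,40],[2,14,80],[4,21,120],[6,28,160],[8,35,200]],"rot":[[0,0,0],[0,0,0],[0,0,0],[0,0,0],[0,0,0]]}'; python3 plan.py 556 -242 200 16.2
```

```text
time_s: 1.4
ee_pos: [438.5, 2.4, 212.0]
ee_rot: [143.4, 90.0, 69.9]
force: [0.2, 1.8, -0.2]
gripper_width: 91.1
time_s: 1.82
ee_pos: [529.0, -179.4, 203.6]
ee_rot: [-154.6, 90.0, 131.9]
force: [0.8, 1.0, -0.2]
gripper_width: 91.2
t 1.82 pos [ 529.  -179.4  203.6] F [ 0.8  1.  -0.2] w 91.2
jaw 16.47 toolx [-4.e-04  5.e-04 -1.e+00] offset [ 3.6  8.2 67.7] | 68.0 rot [ 0.27 -0.03  0.02] q [-20.  16.  90.   0.  74. -36.]
```

```bash
python3 -m handwheel '{"gripper":[0,0],"offset":[[2,5,20],[2,5,20]],"rot":[[0,0,0],[0,0,0]]}' ; python3 - <<'E'
from h import *
st=state(); im=grab_frame('wrist')[:,:,::-1]; cv2.imwrite('pics/w1.png',im)
np.savez('pics/w1.npz',p=st['ee_pos'],r=st['ee_rot']); print(st['ee_pos'],st['qvel'].round(1))
c=cam('wrist',st); print(proj(c,[[535.3,-170.4,8],[576.9,-313.9,8],[556,-242,51]]))
E
```

```text
time_s: 1.98
ee_pos: [540.6, -199.1, 200.3]
ee_rot: [-54.2, 89.9, -127.9]
force: [0.2, 0.1, 0.1]
gripper_width: 91.1
[ 540.58517023 -199.07255502  200.349374  ] [ 2.9 -3.   3.8  2.3  2.5  1.8]
[[257.53691809 143.88571899]
 [257.0709827  255.2596514 ]
 [257.50017002 213.72943738]]
```

View pics/w1.png

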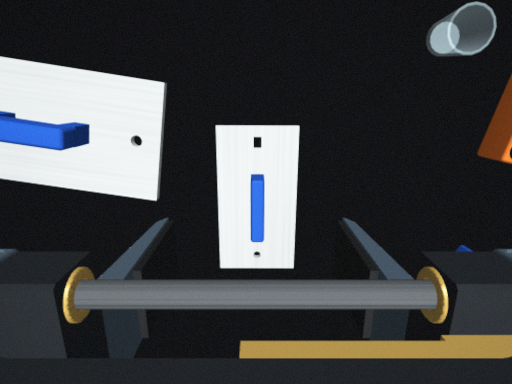

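The wrist view shows the small plate aligned with the jaws: slot (257,142), bar (257,208), round hole (257,254). All are within about 1 px of my projections.

```bash
python3 plan.py 556 -242 21 16.2; python3 -m handwheel '{"gripper":[0,0,0,0,0],"offset":[[30,2,22],[60,3,44],[95,3,45],[115,3,45],[115,3,45]],"rot":[[0,0,0],[0.2,0,0],[0.2,0,0],[0.2,0,0],[0.2,0,0]]}'; python3 plan.py 556 -242 21 16.2;python3 - <<'E'
from h import *
st=state(); im=grab_frame('wrist')[:,:,::-1]; cv2.imwrite('pics/w2.png',im)
c=cam('wrist',st); print(proj(c,[[535.3,-170.4,8],[576.9,-313.9,8],[556,-242,51]]))
E
```

```text
t 2.03 pos [ 539.3 -196.7  200.7] F [-0.4  1.2  0.3] w 91.5
jaw 16.35 toolx [-0.0019  0.001  -1.    ] offset [179.6   3.5  48.4] | 186.0 rot [ 0.15 -0.08  0.09] q [-21.  18.  88.   0.  75. -38.]
time_s: 2.45
ee_pos: [550.8, -234.7, 82.2]
ee_rot: [-133.0, 89.4, 153.4]
force: [-1.4, 0.4, 0.1]
gripper_width: 90.6
t 2.45 pos [ 550.8 -234.7   82.2] F [-1.4  0.4  0.1] w 90.6
jaw 16.34 toolx [-0.01    0.005  -0.9999] offset [61.1  3.4  8.9] | 62.0 rot [ 0.14 -0.44  0.47] q [-24.  25.  94.   0.  61. -41.]
[[259.62409603 118.86321534]
 [258.55982729 278.0767423 ]
 [259.25235693 220.86566851]]
```

View pics/w2.png

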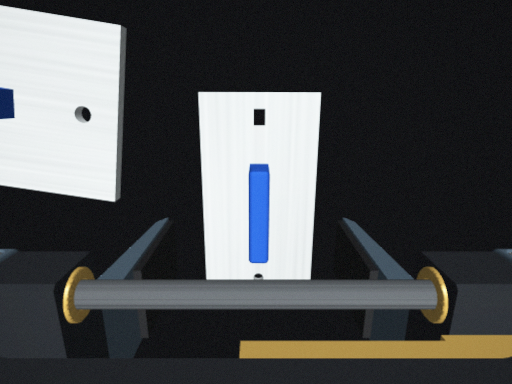

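```bash
python3 -m handwheel '{"gripper":[0,0,0,0,0],"offset":[[20,2,4],[40,3,8],[52,3,8],[60,3,8],[60,3,8]],"rot":[[0,0,0],[0,0,0],[0,0,0],[0,0,0],[0,0,0]]}'; python3 plan.py 556 -242 21 16.2
```

```text
time_s: 2.92
ee_pos: [559.9, -243.4, 27.3]
ee_rot: [-163.6, 90.0, 122.7]
force: [-0.2, -0.2, 0.3]
gripper_width: 91.3
t 2.92 pos [ 559.9 -243.4   27.3] F [-0.2 -0.2  0.3] w 91.3
jaw 16.35 toolx [-3.e-04  4.e-04 -1.e+00] offset [ 6.3 -3.4 -2.5] | 8.0 rot [ 0.15 -0.03  0.01] q [-25.  29.  97.   0.  54. -41.]
```

```bash
python3 -m handwheel '{"gripper":[0,0,0],"offset":[[6,-3.4,-1.5],[6,-3.4,-1.5],[6,-3.4,-1.5]],"rot":[[0.1,0,0],[0.1,0,0],[0.1,0,0]]}'; python3 plan.py 556 -242 21 16.2
```

```text
time_s: 3.17
ee_pos: [556.5, -243.7, 22.0]
ee_rot: [54.3, 89.9, -19.5]
force: [-0.4, -0.0, -0.0]
gripper_width: 91.5
t 3.17 pos [ 556.5 -243.7   22. ] F [-0.4 -0.  -0. ] w 91.5
jaw 16.22 toolx [ 1.2e-03 -4.0e-04 -1.0e+00] offset [ 1.  -0.  -1.8] | 2.0 rot [ 0.02  0.04 -0.06] q [-25.  29.  98.   0.  53. -41.]
```

```bash
python3 -m handwheel '{"gripper":[0,0.5,0.9,1,1],"offset":[[0.5,0,-1.5],[0.5,0,-1.5],[0.5,0,-1.5],[0.5,0,-1.5],[0.5,0,-1.5]],"rot":[[0,0,0],[0,0,0],[0,0,0],[0,0,0],[0,0,0]]}' 55;python3 -m handwheel '{"gripper":[1,1,1,1,1],"offset":[[0,0,0],[0,0,0],[0,0,0],[0,0,0],[0,0,0]],"rot":[[0,0,0],[0,0,0],[0,0,0],[0,0,0],[0,0,0]]}'; python3 plan.py 556 -242 21 16.2
```

```text
time_s: 3.58
ee_pos: [556.0, -242.4, 20.6]
ee_rot: [60.9, 90.0, -12.9]
force: [-0.6, -0.1, -0.4]
gripper_width: 67.3
time_s: 4.0
ee_pos: [555.9, -242.3, 20.5]
ee_rot: [170.0, 90.0, 96.2]
force: [0.3, -0.5, -1.1]
gripper_width: 34.2
t 4.0 pos [ 555.9 -242.3   20.5] F [ 0.3 -0.5 -1.1] w 34.2
jaw 16.21 toolx [-0.e+00  1.e-04 -1.e+00] offset [-0.5  0.2 -0.3] | 1.0 rot [ 0.01 -0.01 -0.  ] q [-25.  29.  98.   0.  53. -41.]
```

```bash
python3 -m handwheel '{"gripper":[1,1,1,1,1],"offset":[[0,0,0],[0,0,0],[0,0,0],[0,0,0],[0,0,0]],"rot":[[0,0,0],[0,0,0],[0,0,0],[0,0,0],[0,0,0]]}'; python3 plan.py 504.2 177.7 190 -14.8
```

```text
time_s: 4.42
ee_pos: [555.9, -242.3, 20.5]
ee_rot: [112.4, 90.0, 38.6]
force: [0.2, 0.5, -0.4]
gripper_width: 1.2
t 4.42 pos [ 555.9 -242.3   20.5] F [ 0.2  0.5 -0.4] w 1.2
jaw 16.21 toolx [ 1.e-04  1.e-04 -1.e+00] offset [-169.4   67.6 -417.8] | 456.0 rot [31.01 -0.   -0.  ] q [-25.  29.  98.   0.  53. -41.]
```

The gripper shut to 1.2 mm, so it isn't on the bar. I'll take a picture.

```bash
python3 - <<'E'
from h import *
for n in ['wrist','side','top']:
    im=grab_frame(n)[:,:,::-1]; cv2.imwrite(f'pics/{n}3.png',im)
w=cv2.imread('pics/side3.png'); crop(w,220,220,420,384,4,'pics/s3c.png')
E
```

```text
(no output)
```

View pics/wrist3.png

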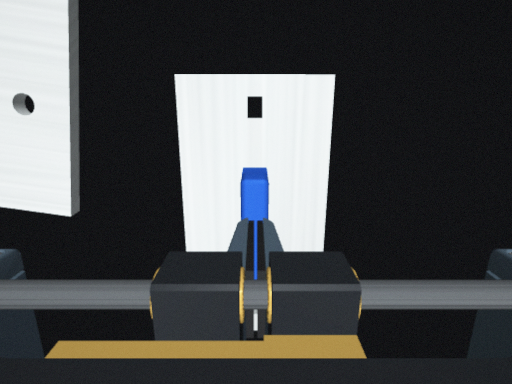

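View pics/s3c.png

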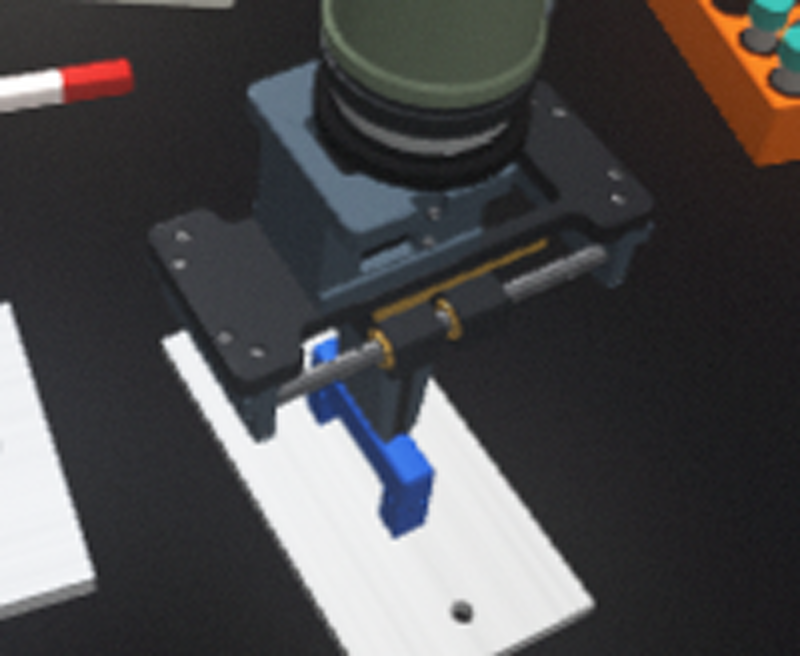

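View pics/top3.png

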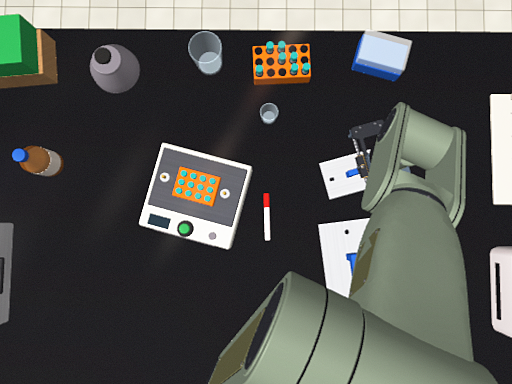

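```bash
python3 - <<'E'
from h import *
st=state(); c=cam('side'); print(st['ee_pos'],st['gripper_width'],st['force'])
Y=R.from_euler('xyz',st['ee_rot'],degrees=True).as_matrix()[:,1]
a=np.radians(106.2); d=np.array([np.cos(a),np.sin(a),0]); C=np.array([556,-242.2,0]); x=np.array([np.cos(a-np.pi/2),np.sin(a-np.pi/2),0])
f=lambda P:((proj(c,P)-[220,220]+.4)*4).round(0)
print('tcp',f(st['ee_pos']))
for yy in (-38,-16,16,38):
  for xx in(-8,8):
    print(yy,xx,f(C+d*yy+x*xx+[0,0,51]),f(C+d*yy+x*xx+[0,0,29]))
print('hole-75',f(C-75*d+[0,0,8]))
E
python3 -c "
import cv2
w=cv2.imread('pics/wrist3.png'); cv2.imwrite('pics/w3c.png',cv2.resize(w[150:350,180:330],None,fx=4,fy=4,interpolation=cv2.INTER_CUBIC)[:600])
w=cv2.imread('pics/side3.png'); cv2.imwrite('pics/s3d.png',cv2.resize(w[295:360,290:340],None,fx=9,fy=9,interpolation=cv2.INTER_CUBIC))"
```

```text
[ 555.88863558 -242.29615784   20.52213784] 0.3189835236575558 [-0.51340361  0.90811123 -0.84771501]
tcp [[371. 448.]]
-38 -8 [[411. 488.]] [[406. 517.]]
-38 8 [[444. 472.]] [[439. 502.]]
-16 -8 [[381. 444.]] [[377. 474.]]
-16 8 [[414. 429.]] [[409. 459.]]
16 -8 [[341. 384.]] [[337. 414.]]
16 8 [[373. 370.]] [[369. 400.]]
38 -8 [[314. 345.]] [[311. 375.]]
38 8 [[346. 331.]] [[342. 361.]]
hole-75 [[468. 613.]]
```

View pics/w3c.png

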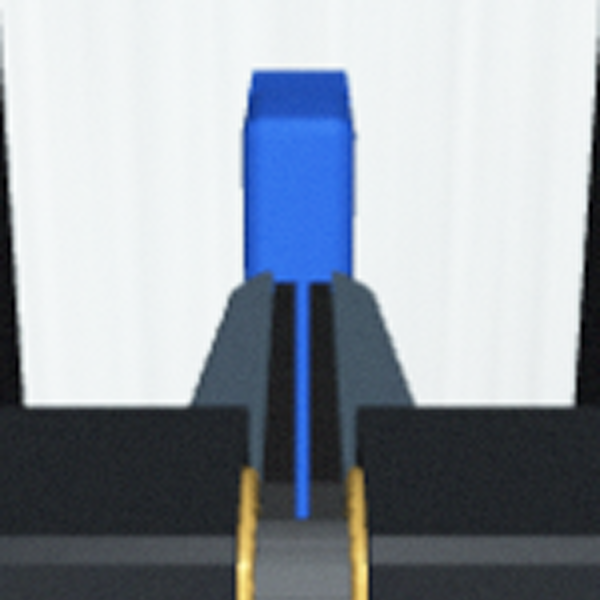

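View pics/s3d.png

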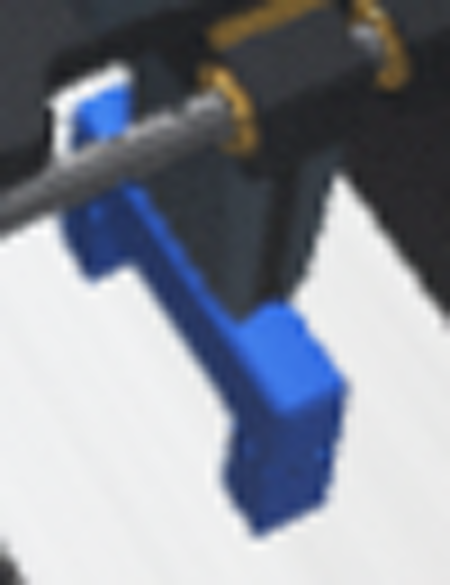

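The side and wrist views show the finger pads visibly sunk into the bar at wrist (255,220–280). I'll do a small test lift to see whether it's held.

```bash
python3 -m handwheel '{"gripper":[1,1,1,1,1],"offset":[[-4,0,0],[-8,0,0],[-12,0,0],[-16,0,0],[-16,0,0]],"rot":[[0,0,0],[0,0,0],[0,0,0],[0,0,0],[0,0,0]]}';  python3 - <<'E'
from h import *
for n in ['wrist','side']:
    im=grab_frame(n)[:,:,::-1]; cv2.imwrite(f'pics/{n}4.png',im)
print(state()['ee_pos'],state()['force'])
w=cv2.imread('pics/side4.png'); crop(w,220,220,420,384,4,'pics/s4c.png')
E
```

```text
time_s: 4.98
ee_pos: [556.7, -242.7, 37.8]
ee_rot: [51.9, 89.9, -21.9]
force: [0.5, -0.5, 0.1]
gripper_width: 0.4
[ 556.07018623 -242.38251943   36.91930431] [0.34697842 0.65428495 0.62347691]
```

View pics/s4c.png

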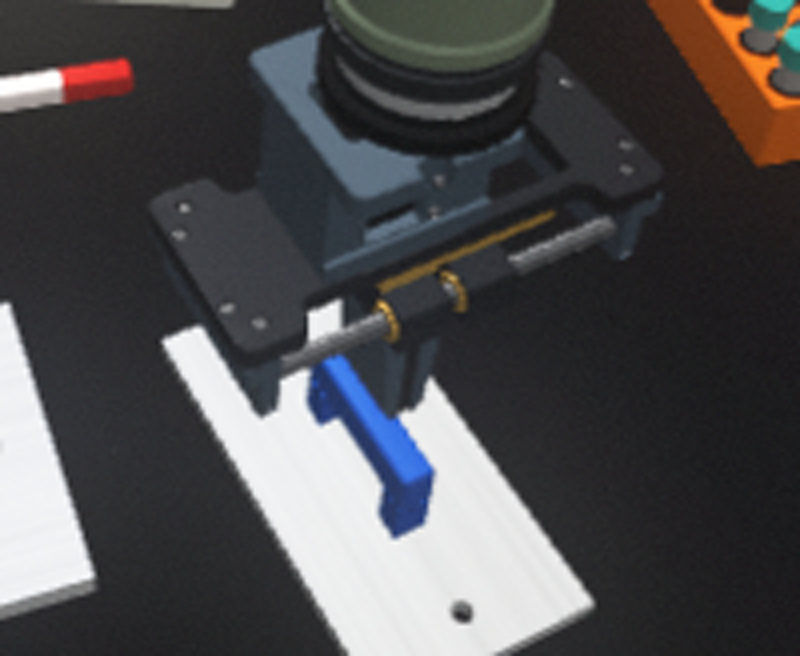

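View pics/wrist4.png

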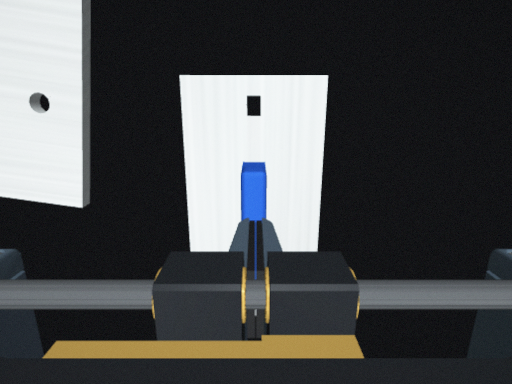

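The plate did not move: the pads closed straight through the drawn bar with no force. I'll open, go back down and close slowly to see whether that repeats.

```bash
python3 -m handwheel '{"gripper":[0.5,0.5,0.5,0.5,0.5],"offset":[[0,0,0],[0,0,0],[0,0,0],[4,0,0],[8,0,0]],"rot":[[0,0,0],[0,0,0],[0,0,0],[0,0,0],[0,0,0]]}' 30;  python3 -m handwheel '{"gripper":[0.5,0.5,0.7,0.75,0.78],"offset":[[4,0,0],[8,0,0],[8,0,0],[8,0,0],[8,0,0]],"rot":[[0,0,0],[0,0,0],[0,0,0],[0,0,0],[0,0,0]]}'; python3 -m handwheel '{"gripper":[0.8,0.82,0.84,0.86,0.86],"offset":[[0,0,0],[0,0,0],[0,0,0],[0,0,0],[0,0,0]],"rot":[[0,0,0],[0,0,0],[0,0,0],[0,0,0],[0,0,0]]}'; python3 -m handwheel '{"gripper":[0.88,0.9,0.9,0.9,0.9],"offset":[[0,0,0],[0,0,0],[0,0,0],[0,0,0],[0,0,0]],"rot":[[0,0,0],[0,0,0],[0,0,0],[0,0,0],[0,0,0]]}'; python3 plan.py 556 -242 21 16.2
```

```text
time_s: 5.5
ee_pos: [555.9, -242.4, 28.2]
ee_rot: [69.3, 90.0, -4.5]
force: [0.2, -0.0, 0.1]
gripper_width: 30.7
time_s: 5.92
ee_pos: [556.0, -242.3, 20.5]
ee_rot: [132.7, 90.0, 58.9]
force: [-0.5, 0.2, -0.6]
gripper_width: 28.5
time_s: 6.33
ee_pos: [555.9, -242.3, 20.6]
ee_rot: [79.0, 90.0, 5.3]
force: [-0.6, -1.5, -1.1]
gripper_width: 13.0
time_s: 6.75
ee_pos: [555.9, -242.3, 20.5]
ee_rot: [-158.1, 90.0, 128.1]
force: [0.1, -0.7, -0.6]
gripper_width: 9.1
t 6.75 pos [ 555.9 -242.3   20.5] F [ 0.1 -0.7 -0.6] w 9.1
jaw 16.21 toolx [-1.e-04  1.e-04 -1.e+00] offset [-0.5  0.2 -0.3] | 1.0 rot [ 0.01 -0.01  0.  ] q [-25.  29.  98.   0.  53. -41.]
```

```bash
python3 -m handwheel '{"gripper":[0.4,0.4,0.4,0.4,0.4],"offset":[[0,0,0],[0,0,0],[0,0,0],[2,0,-15],[4,0,-30]],"rot":[[0,0,0],[0,0,0],[0,0,0],[0,0,0],[0,0,0]]}' 20;  python3 -m handwheel '{"gripper":[0.4,0.6,0.75,0.8,0.82],"offset":[[0,0,0],[0,0,0],[0,0,0],[0,0,0],[0,0,0]],"rot":[[0,0,0],[0,0,0],[0,0,0],[0,0,0],[0,0,0]]}'; python3 -m handwheel '{"gripper":[0.84,0.86,0.88,0.9,0.9],"offset":[[0,0,0],[0,0,0],[0,0,0],[0,0,0],[0,0,0]],"rot":[[0,0,0],[0,0,0],[0,0,0],[0,0,0],[0,0,0]]}'; python3 -m handwheel '{"gripper":[0.9,0.9,0.9],"offset":[[0,0,0],[0,0,0],[0,0,0]],"rot":[[0,0,0],[0,0,0],[0,0,0]]}'; python3 plan.py 556 -242 21 16.2
```

```text
time_s: 7.17
ee_pos: [547.6, -213.6, 16.5]
ee_rot: [61.3, 90.0, -12.6]
force: [-1.7, -0.3, 0.6]
gripper_width: 39.5
time_s: 7.58
ee_pos: [547.9, -214.0, 16.6]
ee_rot: [49.9, 90.0, -23.9]
force: [-0.3, -0.5, -0.2]
gripper_width: 25.3
time_s: 8.0
ee_pos: [547.5, -213.9, 16.5]
ee_rot: [-0.0, 90.0, -73.8]
force: [-0.2, -2.6, 0.9]
gripper_width: 15.5
time_s: 8.25
ee_pos: [547.6, -213.8, 16.6]
ee_rot: [5.4, 90.0, -68.4]
force: [-0.4, -2.3, 0.5]
gripper_width: 15.3
t 8.25 pos [ 547.6 -213.8   16.6] F [-0.4 -2.3  0.5] w 15.3
jaw 16.22 toolx [ 2.e-04 -4.e-04 -1.e+00] offset [-4.4  0.2 29.4] | 30.0 rot [ 0.02  0.03 -0.  ] q [-22.  28. 101.  -0.  51. -39.]
```

At the post the pads stop at 15.3 mm, so the posts are solid while the middle of the bar offers no contact. I'll grip lengthwise instead, with the jaws along the plate's y over the 76 mm bar ends and posts. That is symmetric about the mass centre and stiff along the pin line.

```bash
python3 -m handwheel '{"gripper":[0.3,0.2,0,0,0],"offset":[[0,0,0],[0,0,0],[-15,0,5],[-45,0,15],[-75,0,29]],"rot":[[0,0,0],[0,0,0],[0,0,0],[0,0,0],[0,0,0]]}';  python3 -m handwheel '{"gripper":[0,0,0,0,0],"offset":[[0,0,0],[0,0,0],[0,0,0],[0,0,0],[0,0,0]],"rot":[[7,0,0],[14,0,0],[21,0,0],[28,0,0],[35,0,0]]}'; python3 -m handwheel '{"gripper":[0,0,0,0,0],"offset":[[0,0,0],[0,0,0],[0,0,0],[0,0,0],[0,0,0]],"rot":[[7,0,0],[14,0,0],[21,0,0],[28,0,0],[35,0,0]]}'; python3 -m handwheel '{"gripper":[0,0,0,0,0],"offset":[[0,0,0],[0,0,0],[0,0,0],[0,0,0],[0,0,0]],"rot":[[7,0,0],[14,0,0],[20,0,0],[20,0,0],[20,0,0]]}'; python3 plan.py 556 -242 90 106.2;  python3 - <<'E'
from h import *
st=state(); im=grab_frame('wrist')[:,:,::-1]; cv2.imwrite('pics/w5.png',im)
c=cam('wrist',st); print(proj(c,[[535.3,-170.4,8],[576.9,-313.9,8],[556,-242,51]]))
E
```

```text
time_s: 8.67
ee_pos: [554.4, -239.9, 91.2]
ee_rot: [-144.8, 89.7, 141.5]
force: [0.8, -0.3, -0.1]
gripper_width: 45.8
time_s: 9.08
ee_pos: [555.6, -240.8, 91.5]
ee_rot: [-160.6, 89.9, 90.2]
force: [0.1, 0.4, -0.1]
gripper_width: 79.0
time_s: 9.5
ee_pos: [555.6, -240.8, 91.4]
ee_rot: [-117.3, 89.9, 98.6]
force: [-0.6, 0.5, 0.2]
gripper_width: 91.1
time_s: 9.92
ee_pos: [555.6, -241.0, 91.4]
ee_rot: [-93.1, 90.0, 103.3]
force: [-1.1, 0.6, 0.9]
gripper_width: 91.2
t 9.92 pos [ 555.6 -241.    91.4] F [-1.1  0.6  0.9] w 91.2
jaw -73.63 toolx [-1.e-04  6.e-04 -1.e+00] offset [ 1.4  1.1 -0.1] | 2.0 rot [ 0.17 -0.    0.04] q [-25.  25.  93.   0.  62.  49.]
[[175.41561418 190.88386257]
 [338.15198199 191.48999093]
 [256.74501781 206.03957066]]
```

View pics/w5.png

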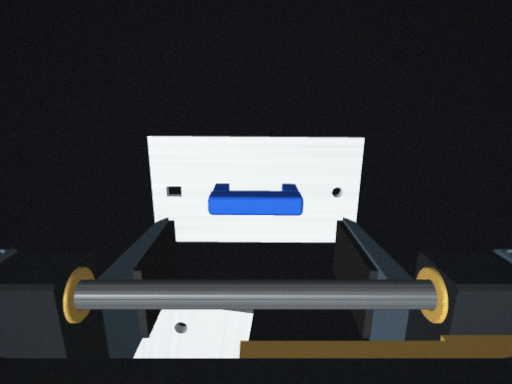

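The wrist view shows the slot at (175,191), the round hole at (337,192) and the bar between the open jaws, within 1 px of my projections. Descending.

```bash
python3 -m handwheel '{"gripper":[0,0,0,0,0],"offset":[[20,0,0],[40,0,0],[58,0,0],[68,0,0],[71,0,0]],"rot":[[0.1,0,0],[0.1,0,0],[0.1,0,0],[0.1,0,0],[0.1,0,0]]}';  python3 -m handwheel '{"gripper":[0,0,0.15,0.18,0.3],"offset":[[0,0.3,0],[0,0.3,0],[0,0.3,0],[0,0.3,0],[0,0.3,0]],"rot":[[0,0,0],[0,0,0],[0,0,0],[0,0,0],[0,0,0]]}' 20; python3 plan.py 556 -242 20 106.2; python3 -m handwheel '{"gripper":[0.5,0.6,0.6,0.7,0.7],"offset":[[0,0,0],[0,0,0],[0,0,0],[0,0,0],[0,0,0]],"rot":[[0,0,0],[0,0,0],[0,0,0],[0,0,0],[0,0,0]]}' 55; python3 plan.py 556 -242 20 106.2
```

```text
time_s: 10.38
ee_pos: [554.4, -240.7, 18.6]
ee_rot: [-43.7, 89.8, 152.5]
force: [0.6, -0.9, 0.4]
gripper_width: 91.4
time_s: 10.8
ee_pos: [556.2, -241.9, 21.4]
ee_rot: [143.9, 89.9, -20.0]
force: [-0.4, 0.6, -1.3]
gripper_width: 74.0
t 10.8 pos [ 556.2 -241.9   21.4] F [-0.4  0.6 -1.3] w 74.0
jaw -73.89 toolx [ 1.5e-03 -6.0e-04 -1.0e+00] offset [1.4 0.1 0.2] | 1.0 rot [-0.09 -0.08 -0.06] q [-25.  29.  98.   0.  53.  49.]
time_s: 11.22
ee_pos: [555.7, -241.6, 20.5]
ee_rot: [-123.7, 90.0, 72.5]
force: [0.1, 0.5, -0.3]
gripper_width: 40.8
t 11.22 pos [ 555.7 -241.6   20.5] F [ 0.1  0.5 -0.3] w 40.8
jaw -73.89 toolx [ 0.e+00  1.e-04 -1.e+00] offset [ 0.5  0.4 -0.2] | 1.0 rot [-0.09 -0.    0.  ] q [-25.  29.  98.   0.  53.  49.]
```

```bash
python3 - <<'E'
from h import *
for n in ['wrist','side']:
    im=grab_frame(n)[:,:,::-1]; cv2.imwrite(f'pics/{n}6.png',im)
print(state()['gripper_width'],state()['force'])
w=cv2.imread('pics/side6.png'); crop(w,240,240,400,384,5,'pics/s6c.png')
w=cv2.imread('pics/wrist6.png'); crop(w,150,90,362,250,3,'pics/w6c.png')
E
```

```text
32.45011863412128 [-0.31122952  0.35757261 -0.58567171]
```

View pics/s6c.png

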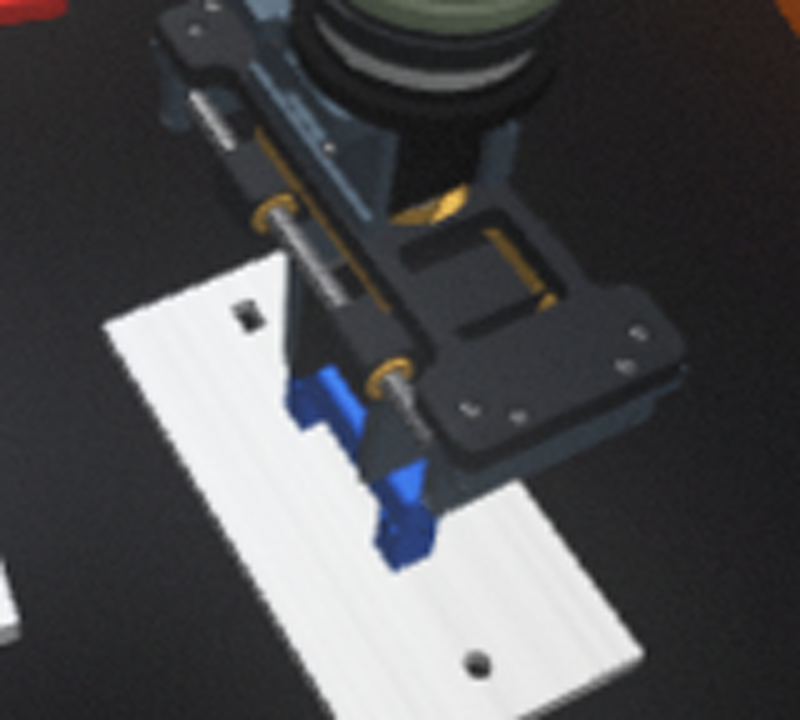

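View pics/w6c.png

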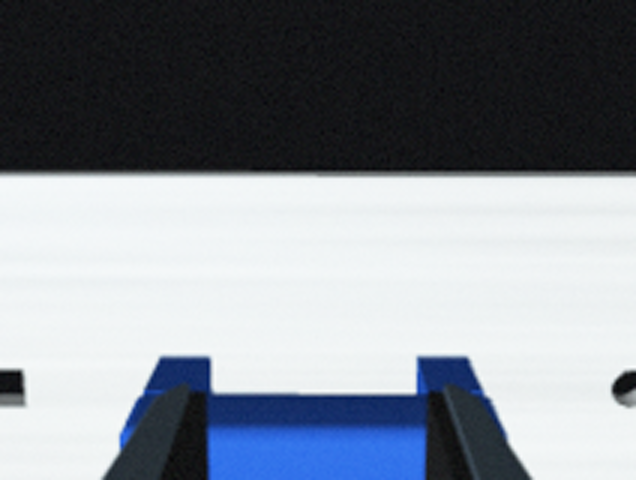

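The pads pass through the bar and upper posts here too, with tips at z 20.5. The only solid contact so far was with tips at z 16.6. I'll try the same lengthwise grip lower, with tips just above the plate.

```bash
python3 -m handwheel '{"gripper":[0,0,0,0,0],"offset":[[0,0,0],[0,0,0],[0,0,0],[0,0,0],[0,0,0]],"rot":[[0,0,0],[0,0,0],[0,0,0],[0,0,0],[0,0,0]]}' 20;  python3 -m handwheel '{"gripper":[0,0,0.05,0.1,0.15],"offset":[[0,0,0],[4,0,0],[9,0,0],[9,0,0],[9,0,0]],"rot":[[0,0,0],[0,0,0],[0,0,0],[0,0,0],[0,0,0]]}' ; python3 -m handwheel '{"gripper":[0.17,0.19,0.21,0.23,0.25],"offset":[[0,0,0],[0,0,0],[0,0,0],[0,0,0],[0,0,0]],"rot":[[0,0,0],[0,0,0],[0,0,0],[0,0,0],[0,0,0]]}'; python3 plan.py 556 -242 20 106.2
```

```text
time_s: 11.73
ee_pos: [555.7, -241.6, 20.5]
ee_rot: [-98.9, 90.0, 97.2]
force: [-0.2, 0.2, 0.2]
gripper_width: 63.3
time_s: 12.15
ee_pos: [557.5, -244.6, 18.7]
ee_rot: [121.9, 89.6, -41.9]
force: [-8.5, -1.5, 37.9]
gripper_width: 78.9
time_s: 12.57
ee_pos: [556.7, -241.3, 19.0]
ee_rot: [160.4, 89.8, -3.6]
force: [-11.0, 6.7, 40.9]
gripper_width: 68.7
t 12.57 pos [ 556.7 -241.3   19. ] F [-11.    6.7  40.9] w 68.7
jaw -73.92 toolx [ 4.1e-03 -3.0e-04 -1.0e+00] offset [-1.   0.5  0.8] | 1.0 rot [-0.12 -0.22 -0.08] q [-25.  29.  98.   0.  53.  49.]
```

The fingers met something solid at tip z≈19, pushing back 41 N: I descended before the jaws had finished opening. I'll back off at once, open fully, then go down in small steps.

```bash
python3 -m handwheel '{"gripper":[0,0,0,0,0],"offset":[[-10,0,0],[-16,0,0],[-16,0,0],[-16,0,0],[-16,0,0]],"rot":[[0,0,0],[0,0,0],[0,0,0],[0,0,0],[0,0,0]]}' 20;  python3 plan.py 556 -242 20 106.2;  python3 - <<'E'
from h import *
st=state()
for n in ['wrist','side']:
    im=grab_frame(n)[:,:,::-1]; cv2.imwrite(f'pics/{n}7.png',im)
c=cam('wrist',st); print(proj(c,[[535.3,-170.4,8],[576.9,-313.9,8],[556,-242,51]]))
w=cv2.imread('pics/side7.png'); crop(w,240,240,400,384,5,'pics/s7c.png')
E
```

```text
time_s: 12.98
ee_pos: [555.1, -241.4, 26.3]
ee_rot: [-42.8, 89.9, 153.3]
force: [0.8, 0.4, 0.2]
gripper_width: 91.5
t 12.98 pos [ 555.1 -241.4   26.3] F [0.8 0.4 0.2] w 91.5
jaw -73.89 toolx [-1.8e-03  9.0e-04 -1.0e+00] offset [ 6.3  0.9 -0.7] | 6.0 rot [-0.09  0.08  0.08] q [-25.  29.  97.   0.  54.  49.]
[[153.86135799 214.81123486]
 [359.89731222 214.75789634]
 [256.70938924 239.54148411]]
```

View pics/s7c.png

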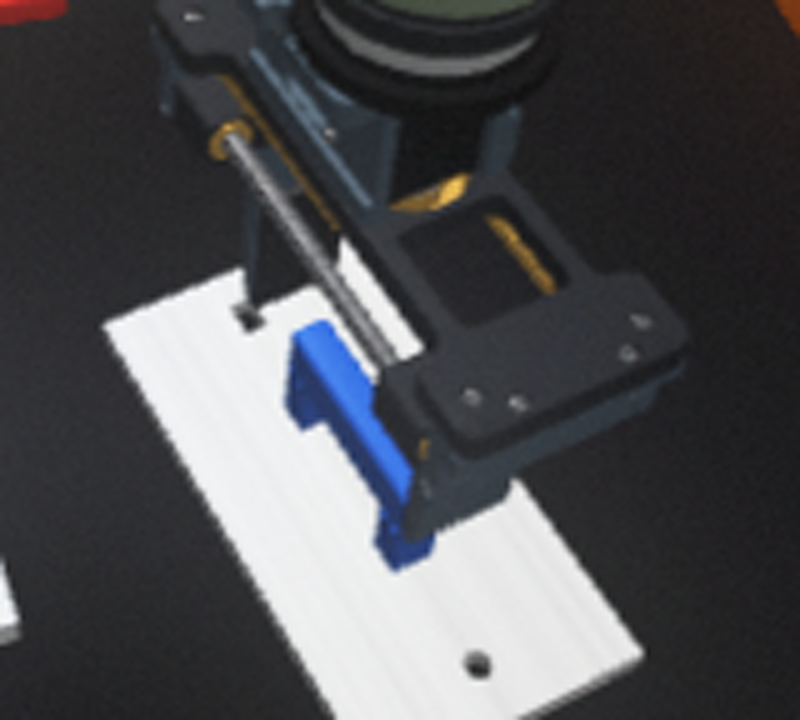

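View pics/wrist7.png

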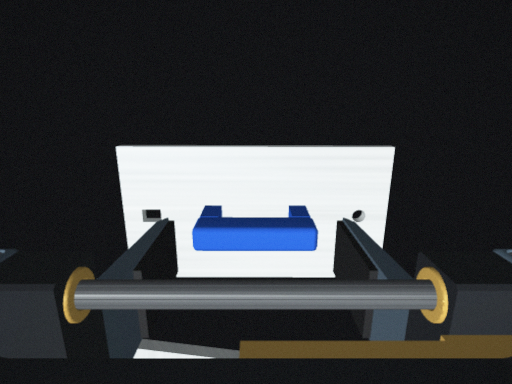

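```bash
python3 -m handwheel '{"gripper":[0,0,0,0,0],"offset":[[3,0,0],[6,0,0],[8,0,0],[10,0,0],[10,0,0]],"rot":[[0,0,0],[0,0,0],[0,0,0],[0,0,0],[0,0,0]]}';python3 -m handwheel '{"gripper":[0,0,0,0,0],"offset":[[2,0,0],[4,0,0],[4,0,0],[4,0,0],[4,0,0]],"rot":[[0,0,0],[0,0,0],[0,0,0],[0,0,0],[0,0,0]]}'
```

```text
time_s: 13.5
ee_pos: [555.3, -241.4, 16.8]
ee_rot: [-43.5, 89.9, 152.6]
force: [-0.4, 0.6, -0.3]
gripper_width: 90.9
time_s: 13.92
ee_pos: [555.8, -241.7, 13.6]
ee_rot: [169.2, 90.0, 5.3]
force: [-0.6, -0.7, -0.2]
gripper_width: 90.9
```

Free descent to tip z 13.6 with the jaws fully open. Closing gently.

```bash
python3 -m handwheel '{"gripper":[0.1,0.2,0.3,0.4,0.4],"offset":[[1,0,0],[1,0,0],[1,0,0],[1,0,0],[1,0,0]],"rot":[[0,0,0],[0,0,0],[0,0,0],[0,0,0],[0,0,0]]}' 20; python3 -m handwheel '{"gripper":[0.4,0.4,0.4],"offset":[[0,0,0],[0,0,0],[0,0,0]],"rot":[[0,0,0],[0,0,0],[0,0,0]]}';python3 plan.py 556 -242 20 106.2
```

```text
time_s: 14.33
ee_pos: [555.6, -241.5, 12.5]
ee_rot: [-76.4, 90.0, 119.7]
force: [-0.4, 0.4, -0.5]
gripper_width: 75.8
time_s: 14.58
ee_pos: [555.6, -241.5, 12.5]
ee_rot: [-76.7, 90.0, 119.4]
force: [-0.6, 2.0, 0.2]
gripper_width: 75.4
t 14.58 pos [ 555.6 -241.5   12.5] F [-0.6  2.   0.2] w 75.4
jaw -73.9 toolx [-2.e-04  3.e-04 -1.e+00] offset [-7.5  0.6 -0.2] | 8.0 rot [-0.1   0.01  0.02] q [-25.  30.  98.   0.  52.  49.]
```

It stopped at 75.4 mm, the bar's length, so this is a real contact. I'll reopen slightly and go 3 mm lower for more overlap, then grip firmly and test lift.

```bash
python3 -m handwheel '{"gripper":[0.1,0.1,0.1,0.1,0.1],"offset":[[0,0,0],[1,-0.3,0],[2,-0.3,0],[3,-0.3,0],[3,-0.3,0]],"rot":[[0,0,0],[0,0,0],[0,0,0],[0,0,0],[0,0,0]]}'; python3 -m handwheel '{"gripper":[0.4,0.5,0.5,0.5,0.5],"offset":[[0,0,0],[0,0,0],[0,0,0],[0,0,0],[0,0,0]],"rot":[[0,0,0],[0,0,0],[0,0,0],[0,0,0],[0,0,0]]}' 55; python3 -m handwheel '{"gripper":[0.5,0.5,0.5,0.5,0.5],"offset":[[0,0,0],[0,0,0],[-3,0,0],[-7,0,0],[-10,0,0]],"rot":[[0,0,0],[0,0,0],[0,0,0],[0,0,0],[0,0,0]]}'; python3 - <<'E'
from h import *
st=state();print(st['force'],st['gripper_width'])
for n in ['wrist','side']:
    im=grab_frame(n)[:,:,::-1]; cv2.imwrite(f'pics/{n}8.png',im)
w=cv2.imread('pics/side8.png'); crop(w,240,240,400,384,5,'pics/s8c.png')
E
```

```text
time_s: 15.0
ee_pos: [555.5, -241.3, 9.3]
ee_rot: [-48.6, 90.0, 147.5]
force: [0.2, -0.2, 0.4]
gripper_width: 82.1
time_s: 15.42
ee_pos: [555.6, -241.4, 9.4]
ee_rot: [147.4, 90.0, -16.5]
force: [0.9, -0.3, -2.0]
gripper_width: 75.4
time_s: 15.83
ee_pos: [555.4, -241.2, 19.6]
ee_rot: [-53.9, 90.0, 142.2]
force: [-0.0, 0.2, -4.0]
gripper_width: 75.2
[-0.01768363  0.2326921  -3.9652628 ] 75.19248320480806
```

View pics/s8c.png

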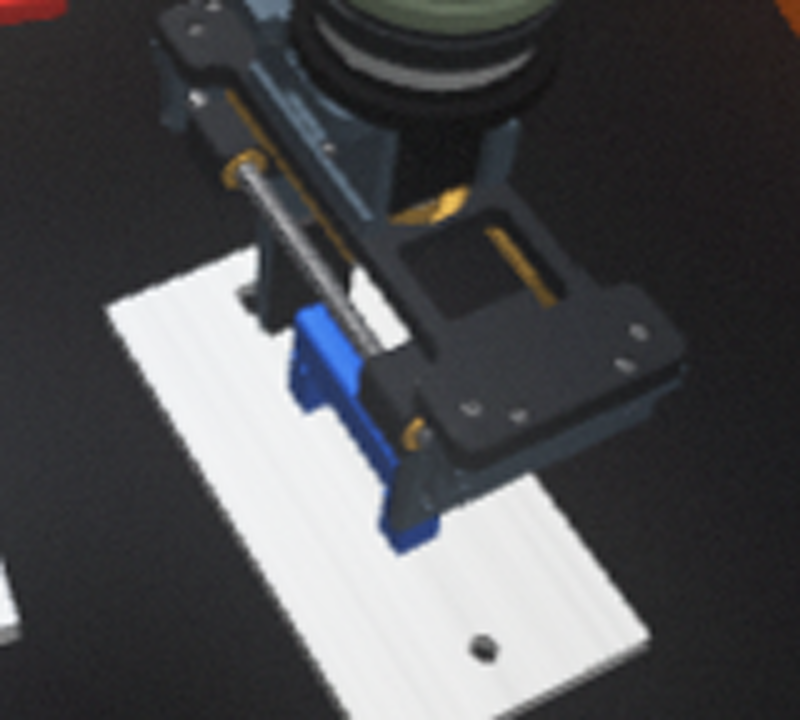

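View pics/wrist8.png

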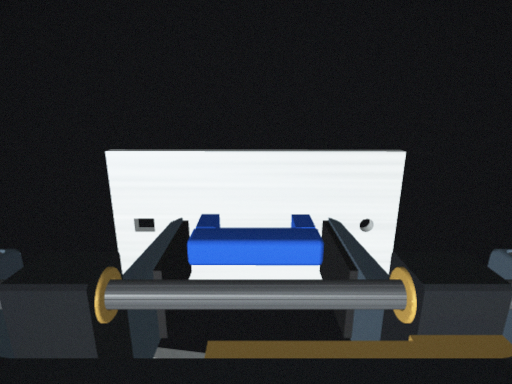

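The plate is lifted (−4 N, level in the wrist view with the holes at (145,224) and (366,224)). Next I lift clear and carry it over.

```bash
python3 -m handwheel '{"gripper":[0.5,0.5,0.5,0.5,0.5],"offset":[[-15,0,0],[-40,0,0],[-70,0,0],[-100,0,0],[-130,0,0]],"rot":[[0,0,0],[0,0,0],[0,0,0],[0,0,0],[0,0,0]]}'; python3 -m handwheel '{"gripper":[0.5,0.5,0.5,0.5,0.5],"offset":[[-10,0,0],[-20,0,0],[-25,0,0],[-25,0,0],[-25,0,0]],"rot":[[3,0,0],[8,0,0],[14,0,0],[20,0,0],[20,0,0]]}';python3 plan.py 437.5 195 175 75.24
```

```text
time_s: 16.35
ee_pos: [555.1, -241.1, 150.6]
ee_rot: [-49.5, 89.9, 146.6]
force: [0.9, -0.1, -4.1]
gripper_width: 75.0
time_s: 16.77
ee_pos: [555.6, -241.3, 174.9]
ee_rot: [169.6, 90.0, -14.3]
force: [-0.4, 0.7, -3.8]
gripper_width: 75.0
t 16.77 pos [ 555.6 -241.3  174.9] F [-0.4  0.7 -3.8] w 75.0
jaw -93.99 toolx [ 6.e-04 -1.e-04 -1.e+00] offset [-2.000e-01 -4.271e+02  1.481e+02] | 452.0 rot [10.77 -0.03 -0.  ] q [-25.  21.  86.   0.  73.  69.]
```

```bash
python3 -m handwheel '{"gripper":[0.5,0.5,0.5,0.5,0.5],"offset":[[0,-12,4],[0,-34,12],[0,-62,21],[0,-90,31],[0,-118,41]],"rot":[[1,0,0],[3,0,0],[6,0,0],[9,0,0],[10.7,0,0]]}'; python3 plan.py 437.5 195 175 75.24
```

```text
time_s: 17.18
ee_pos: [521.8, -119.7, 174.0]
ee_rot: [-13.9, 89.9, 151.6]
force: [0.3, -0.4, -3.9]
gripper_width: 75.2
t 17.18 pos [ 521.8 -119.7  174. ] F [ 0.3 -0.4 -3.9] w 75.2
jaw -104.59 toolx [-1.1e-03  6.0e-04 -1.0e+00] offset [  -0.8 -283.3  160.8] | 326.0 rot [0.17 0.07 0.02] q [-14.  15.  95.   0.  69.  90.]
```

```bash
python3 -m handwheel '{"gripper":[0.5,0.5,0.5,0.5,0.5],"offset":[[0,-26,16],[0,-55,33],[0,-84,50],[0,-113,67],[0,-142,84]],"rot":[[0,0,0],[0,0,0],[0,0,0],[0,0,0],[0,0,0]]}'; python3 -m handwheel '{"gripper":[0.5,0.5,0.5,0.5,0.5],"offset":[[0,-26,16],[0,-52,31],[0,-74,42],[0,-94,52],[0,-108,60]],"rot":[[0,0,0],[0,0,0],[0,0,0],[0,0,0],[0,0,0]]}';python3 plan.py 437.5 195 175 75.24
```

```text
time_s: 17.6
ee_pos: [476.1, 39.1, 174.3]
ee_rot: [-0.7, 90.0, 164.9]
force: [0.3, -0.2, -3.2]
gripper_width: 75.2
time_s: 18.02
ee_pos: [445.4, 159.2, 174.4]
ee_rot: [-38.5, 90.0, 127.2]
force: [-0.1, -0.9, -3.1]
gripper_width: 75.1
t 18.02 pos [445.4 159.2 174.4] F [-0.1 -0.9 -3.1] w 75.1
jaw -104.34 toolx [-5.e-04  6.e-04 -1.e+00] offset [ -0.6 -32.7  16.5] | 37.0 rot [0.42 0.04 0.03] q [ 18.   9. 103.   0.  68. 123.]
```

```bash
python3 -m handwheel '{"gripper":[0.5,0.5,0.5,0.5,0.5],"offset":[[0,-10,5],[0,-18,10],[0,-21,15],[0,-21,15],[0,-21,15]],"rot":[[0.3,0,0],[0.3,0,0],[0.3,0,0],[0.3,0,0],[0.3,0,0]]}'; python3 plan.py 437.5 195 175 75.24;  python3 - <<'E'
from h import *
st=state()
im=grab_frame('wrist')[:,:,::-1]; cv2.imwrite('pics/w9.png',im); np.savez('pics/w9.npz',**{k:st[k] for k in('ee_pos','ee_rot')})
c=cam('wrist',st); print(proj(c,[[523.5,250,130],[485.3,105,130],[523.5,250,112],[485.3,105,112]]))
E
```

```text
time_s: 18.43
ee_pos: [436.9, 181.0, 174.4]
ee_rot: [84.3, 90.0, -110.5]
force: [0.1, -0.6, -3.9]
gripper_width: 75.0
t 18.43 pos [436.9 181.  174.4] F [ 0.1 -0.6 -3.9] w 75.0
jaw -104.83 toolx [-2.e-04 -6.e-04 -1.e+00] offset [ -0.6 -13.7   3. ] | 14.0 rot [-0.07  0.   -0.03] q [ 21.   9. 103.  -0.  68. 126.]
[[136.00350179 120.09329433]
 [337.34571976 119.81770443]
 [143.95948309 118.67987433]
 [331.88104918 118.42168929]]
```

View pics/w9.png

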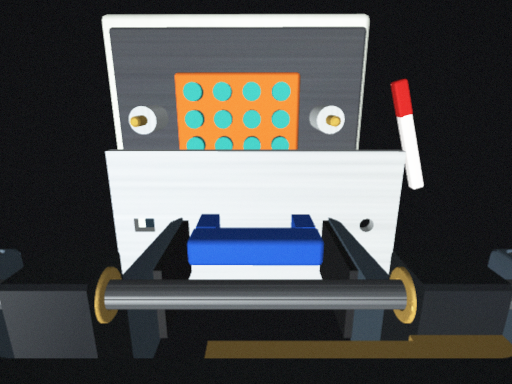

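The wrist view shows both pins ((134,121) and (335,121)), the collars ((143,120) and (330,120)) and the plate's slot and hole ((145,224) and (366,225)) in one frame. I'll enlarge for sub-pixel readings.

```bash
python3 - <<'E'
import cv2
from h import crop
w=cv2.imread('pics/w9.png')
a=cv2.resize(w[100:140,115:165],None,fx=8,fy=8,interpolation=cv2.INTER_CUBIC)
b=cv2.resize(w[100:140,305:355],None,fx=8,fy=8,interpolation=cv2.INTER_CUBIC)
d=cv2.resize(w[205:245,125:175],None,fx=8,fy=8,interpolation=cv2.INTER_CUBIC)
e=cv2.resize(w[205:245,340:390],None,fx=8,fy=8,interpolation=cv2.INTER_CUBIC)
import numpy as np
o=np.vstack([np.hstack([a,b]),np.hstack([d,e])])[:, :800]
# fit to 800x600: 800x640 -> crop rows
cv2.imwrite('pics/w9c.png',cv2.resize(o,(750,600)))
E
```

```text
(no output)
```

View pics/w9c.png

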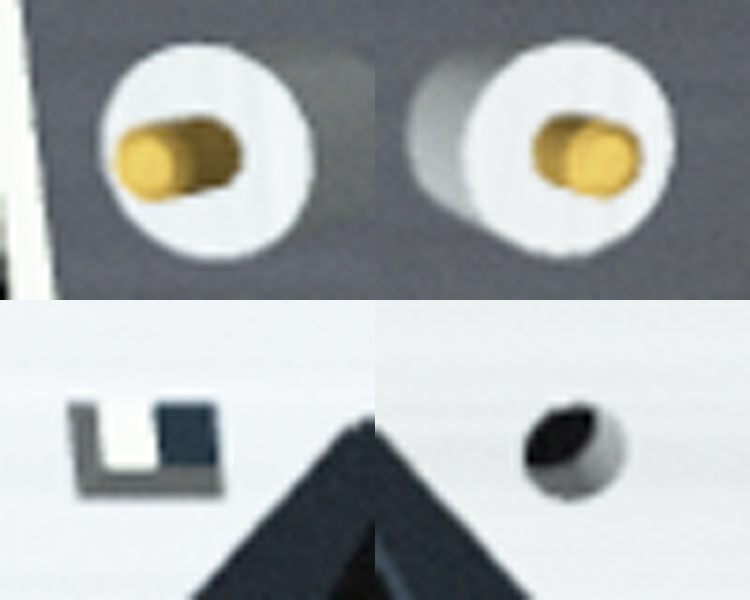

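```bash
python3 - <<'E'
from h import *
st=dict(np.load('pics/w9.npz')); c=cam('wrist',st); z=st['ee_pos'][2]
p=unproj(c,[[134.15,121.0],[334.95,120.6]],130)[:,:2]; q=unproj(c,[[142.15,119.7],[330.4,119.4]],112)[:,:2]
def rep(n,a):
    d=a[0]-a[1]; print(n,a.round(1).tolist(),'mid',a.mean(0).round(2),'len',np.linalg.norm(d).round(1),'ang',np.degrees(np.arctan2(d[1],d[0])).round(2))
rep('pins',p);rep('collars',q)
for dz in(-1.4,):
    h=unproj(c,[[144.1,224.55],[366.2,224.7]],z+dz)[:,:2]; rep('holes',h)
Rt=R.from_euler('xyz',st['ee_rot'],degrees=True).as_matrix()
m=np.r_[(p.mean(0)+q.mean(0))/2-h.mean(0),0]; print('move tool',(Rt.T@m).round(2)); print('hole mid in tool',(Rt.T@(np.r_[h.mean(0),z]-st['ee_pos'])).round(2))
E
```

```text
pins [[523.2, 251.6], [485.2, 106.8]] mid [504.22 179.2 ] len 149.7 ang 75.28
collars [[523.1, 251.7], [484.9, 106.3]] mid [503.99 178.98] len 150.3 ang 75.25
holes [[455.9, 253.7], [417.4, 108.6]] mid [436.66 181.17] len 150.2 ang 75.14
move tool [-1.000e-02 -1.526e+01 -6.572e+01]
hole mid in tool [-0.   -0.09  0.22]
```

```bash
python3 -m handwheel '{"gripper":[0.5,0.5,0.5,0.5,0.5],"offset":[[0,-4,-15],[0,-9,-36],[0,-13,-54],[0,-15,-63],[0,-15.3,-65.7]],"rot":[[-0.1,0,0],[-0.1,0,0],[-0.1,0,0],[-0.1,0,0],[-0.1,0,0]]}'; python3 -m handwheel '{"gripper":[0.5,0.5,0.5,0.5,0.5],"offset":[[8,0,0],[16,0,0],[21,0,0],[24,0,0],[24,0,0]],"rot":[[0,0,0],[0,0,0],[0,0,0],[0,0,0],[0,0,0]]}'; python3 plan.py 504.1 179.1 150 75.27; python3 - <<'E'
from h import *
st=state()
im=grab_frame('wrist')[:,:,::-1]; cv2.imwrite('pics/w10.png',im); np.savez('pics/w10.npz',**{k:st[k] for k in('ee_pos','ee_rot')})
w=im
d=cv2.resize(w[205:245,125:175],None,fx=8,fy=8,interpolation=cv2.INTER_CUBIC)
e=cv2.resize(w[205:245,340:390],None,fx=8,fy=8,interpolation=cv2.INTER_CUBIC)
cv2.imwrite('pics/w10c.png',np.hstack([d,e]))
E
```

```text
time_s: 18.9
ee_pos: [506.1, 178.6, 174.2]
ee_rot: [171.9, 90.0, -23.0]
force: [-0.1, 1.1, -3.9]
gripper_width: 75.1
time_s: 19.32
ee_pos: [503.2, 179.2, 149.5]
ee_rot: [30.6, 89.9, -164.2]
force: [-0.7, -0.1, -4.1]
gripper_width: 75.0
t 19.32 pos [503.2 179.2 149.5] F [-0.7 -0.1 -4.1] w 75.0
jaw -104.77 toolx [-2.3e-03 -7.0e-04 -1.0e+00] offset [-0.5 -0.2 -0.9] | 1.0 rot [-0.04  0.12 -0.07] q [ 18.  16.  98.   0.  66. 123.]
```

View pics/w10c.png

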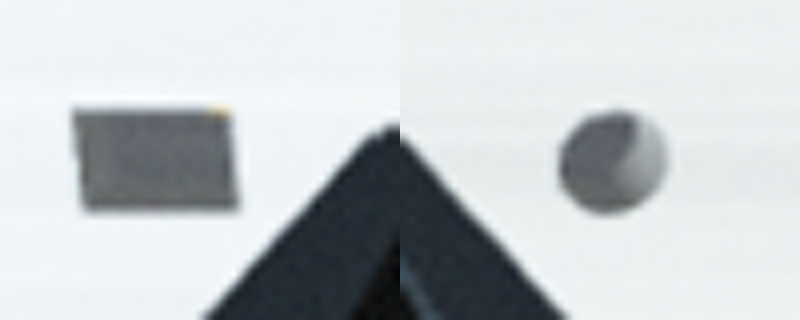

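```bash
python3 -m handwheel '{"gripper":[0.5,0.5,0.5,0.5,0.5],"offset":[[3,0,0],[6,0,0],[7.5,0,0],[7.5,0,0],[7.5,0,0]],"rot":[[0,0,0],[0,0,0],[0,0,0],[0,0,0],[0,0,0]]}'; python3 plan.py 504.1 179.1 141 75.27; python3 - <<'E'
from h import *
st=state()
im=grab_frame('wrist')[:,:,::-1]; cv2.imwrite('pics/w11.png',im)
w=im
d=cv2.resize(w[205:245,125:175],None,fx=8,fy=8,interpolation=cv2.INTER_CUBIC)
e=cv2.resize(w[205:245,340:390],None,fx=8,fy=8,interpolation=cv2.INTER_CUBIC)
cv2.imwrite('pics/w11c.png',np.hstack([d,e]))
E
```

```text
time_s: 19.78
ee_pos: [504.5, 179.4, 143.0]
ee_rot: [-53.7, 90.0, 111.5]
force: [0.7, 0.4, -3.7]
gripper_width: 75.1
t 19.78 pos [504.5 179.4 143. ] F [ 0.7  0.4 -3.7] w 75.1
jaw -104.79 toolx [-0.e+00  1.e-04 -1.e+00] offset [2.  0.4 0.3] | 2.0 rot [-0.06  0.    0.  ] q [ 18.  16.  98.   0.  65. 123.]
```

View pics/w11c.png

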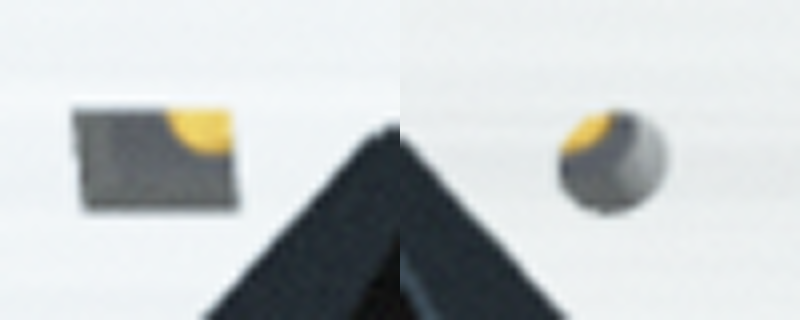

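```bash
python3 - <<'E'
from h import *
st=state(); print(st['ee_pos']); c=cam('wrist',st)
# if pins exactly under the hole centres
Rt=R.from_euler('xyz',st['ee_rot'],degrees=True).as_matrix(); 
f=lambda uv,x0:((uv-[x0,205]+.44)*8).round(1)
for y,x0 in ((-75,125),(75,340)):
    b=st['ee_pos']+Rt@np.array([0,y,0.2])
    print(y,'rim',f(proj(c,[b[0],b[1],b[2]-1.4])[0],x0),'pin if aligned',f(proj(c,[b[0],b[1],130])[0],x0),'px/mm*8 x,z',
      (f(proj(c,np.r_[(b+Rt@[0,1,0])[:2],130])[0],x0)-f(proj(c,[b[0],b[1],130])[0],x0)),(f(proj(c,np.r_[(b+Rt@[0,0,1])[:2],130])[0],x0)-f(proj(c,[b[0],b[1],130])[0],x0)))
E
```

```text
[504.63491708 179.4150761  143.12744286]
-75 rim [158.6 159.9] pin if aligned [202.  110.9] px/mm*8 x,z [11.3  0. ] [ 1.1 10.5]
75 rim [213.5 160.7] pin if aligned [170.4 111.7] px/mm*8 x,z [11.3  0. ] [-1.1 10.6]
```

Brass shows through both holes, about (211,110) and (172,110) in the crops. I predicted (199,111) and (171,112) for perfect alignment, so it is within about 0.2 mm at the round hole and within slack at the slot. Lowering slowly.

```bash
python3 -m handwheel '{"gripper":[0.5,0.5,0.5,0.5,0.5],"offset":[[1,0,0],[2,0,0],[3,0,0],[4,0,0],[4,0,0]],"rot":[[0,0,0],[0,0,0],[0,0,0],[0,0,0],[0,0,0]]}'; python3 -m handwheel '{"gripper":[0.5,0.5,0.5,0.5],"offset":[[0.7,0,0],[1.4,0,0],[2,0,0],[2,0,0]],"rot":[[0,0,0],[0,0,0],[0,0,0],[0,0,0]]}'; python3 plan.py 504.1 179.1 121.4 75.27
```

```text
time_s: 20.25
ee_pos: [504.4, 179.3, 138.8]
ee_rot: [24.6, 90.0, -170.2]
force: [-0.4, 0.1, -3.3]
gripper_width: 75.1
time_s: 20.58
ee_pos: [504.5, 179.3, 136.9]
ee_rot: [10.7, 90.0, 175.9]
force: [0.5, 0.4, -3.6]
gripper_width: 74.9
t 20.58 pos [504.5 179.3 136.9] F [ 0.5  0.4 -3.6] w 74.9
jaw -104.79 toolx [-2.e-04  0.e+00 -1.e+00] offset [15.5  0.3  0.3] | 16.0 rot [-0.06  0.01 -0.  ] q [ 18.  17.  99.   0.  64. 123.]
```

```bash
python3 -m handwheel '{"gripper":[0.5,0.5,0.5,0.5],"offset":[[1,0,0],[2,0,0],[3,0,0],[3,0,0]],"rot":[[0,0,0],[0,0,0],[0,0,0],[0,0,0]]}'; python3 -m handwheel '{"gripper":[0.5,0.5,0.5,0.5],"offset":[[1,0,0],[2,0,0],[3,0,0],[3,0,0]],"rot":[[0,0,0],[0,0,0],[0,0,0],[0,0,0]]}'
```

```text
time_s: 20.92
ee_pos: [504.4, 179.3, 133.8]
ee_rot: [21.1, 90.0, -173.6]
force: [0.5, -0.1, -2.7]
gripper_width: 75.2
time_s: 21.25
ee_pos: [504.4, 179.3, 130.8]
ee_rot: [21.8, 90.0, -173.0]
force: [-0.4, 0.0, -3.2]
gripper_width: 75.4
```

```bash
python3 -m handwheel '{"gripper":[0.5,0.5,0.5,0.5],"offset":[[1,0,0],[2,0,0],[3,0,0],[3,0,0]],"rot":[[0,0,0],[0,0,0],[0,0,0],[0,0,0]]}'; python3 -m handwheel '{"gripper":[0.5,0.5,0.5,0.5],"offset":[[1,0,0],[2,0,0],[3,0,0],[3,0,0]],"rot":[[0,0,0],[0,0,0],[0,0,0],[0,0,0]]}';  python3 -m handwheel '{"gripper":[0.5,0.5,0.5,0.5],"offset":[[0.7,0,0],[1.4,0,0],[2,0,0],[2,0,0]],"rot":[[0,0,0],[0,0,0],[0,0,0],[0,0,0]]}'; python3 - <<'E'
from h import *
im=grab_frame('wrist')[:,:,::-1]; cv2.imwrite('pics/w12.png',im)
E
```

```text
time_s: 21.58
ee_pos: [504.4, 179.3, 127.8]
ee_rot: [20.2, 90.0, -174.6]
force: [0.2, -0.6, -3.5]
gripper_width: 75.5
time_s: 21.92
ee_pos: [504.4, 179.3, 124.8]
ee_rot: [26.9, 90.0, -167.9]
force: [1.2, 0.4, -3.1]
gripper_width: 75.1
time_s: 22.25
ee_pos: [504.5, 179.4, 122.9]
ee_rot: [10.2, 90.0, 175.4]
force: [-0.6, -0.3, -3.2]
gripper_width: 75.2
```

View pics/w12.png

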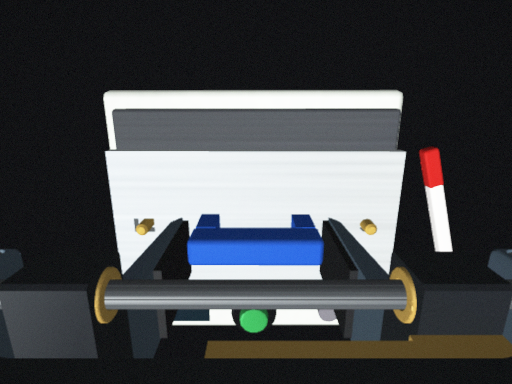

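Both brass pins stand up through the holes at (145,226) and (369,227). Down in small steps until it seats.

```bash
python3 -m handwheel '{"gripper":[0.5,0.5,0.5],"offset":[[0.5,0,0],[1,0,0],[1,0,0]],"rot":[[0,0,0],[0,0,0],[0,0,0]]}'; python3 -m handwheel '{"gripper":[0.5,0.5,0.5],"offset":[[0.5,0,0],[1,0,0],[1,0,0]],"rot":[[0,0,0],[0,0,0],[0,0,0]]}';  python3 -m handwheel '{"gripper":[0.5,0.5,0.5],"offset":[[0.3,0,0],[0.6,0,0],[0.6,0,0]],"rot":[[0,0,0],[0,0,0],[0,0,0]]}'
```

```text
time_s: 22.55
ee_pos: [504.5, 179.3, 121.9]
ee_rot: [-0.5, 90.0, 164.7]
force: [0.3, 0.5, -3.1]
gripper_width: 75.1
time_s: 22.8
ee_pos: [504.7, 179.4, 121.4]
ee_rot: [-145.5, 90.0, 19.7]
force: [-0.5, -0.2, -1.3]
gripper_width: 75.1
time_s: 23.05
ee_pos: [504.8, 179.4, 121.3]
ee_rot: [-152.5, 89.9, 12.7]
force: [-1.3, -1.4, 5.4]
gripper_width: 75.2
```

It seated at TCP z 121.3, exactly the height predicted, with a light press of about 9 N. Hold, ease, then check.

```bash
python3 -m handwheel '{"gripper":[0.5,0.5,0.5,0.5,0.5],"offset":[[0,0,0],[0,0,0],[0,0,0],[-0.4,0,0],[-0.4,0,0]],"rot":[[0,0,0],[0,0,0],[0,0,0],[0,0,0],[0,0,0]]}';  python3 - <<'E'
from h import *
for n in ['wrist','side']:
    im=grab_frame(n)[:,:,::-1]; cv2.imwrite(f'pics/{n}13.png',im)
crop(cv2.imread('pics/side13.png'),150,80,310,220,5,'pics/s13c.png')
E
```

```text
time_s: 23.47
ee_pos: [504.8, 179.4, 121.3]
ee_rot: [-151.3, 90.0, 13.9]
force: [-2.1, -0.9, 4.7]
gripper_width: 75.2
```

View pics/s13c.png

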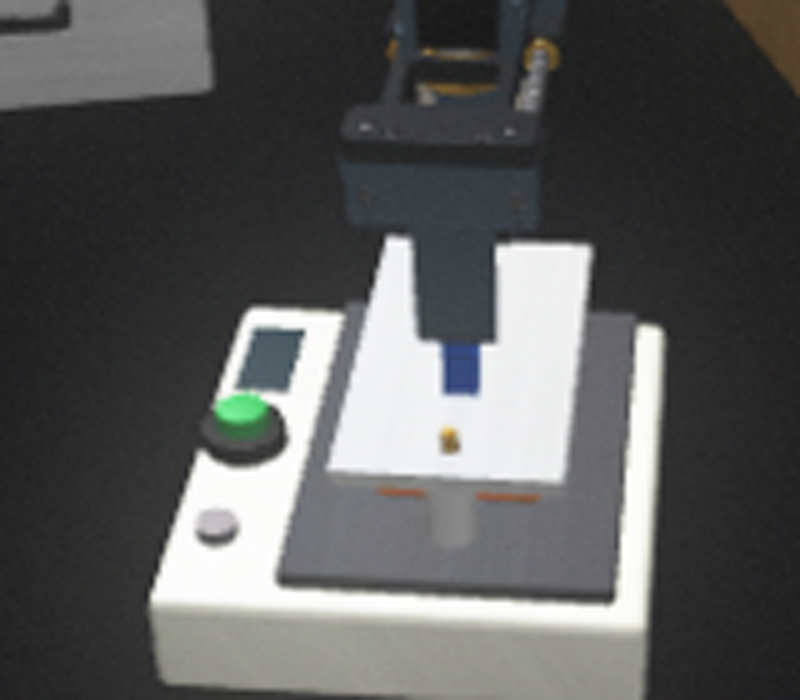

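View pics/wrist13.png

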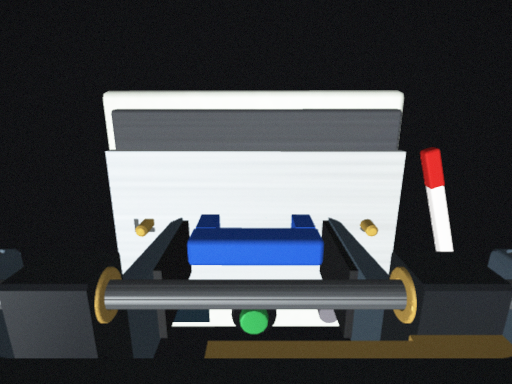

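The side view is informative. The finger tips end at the bar's underside, about 30 mm above where the reported TCP would put them. That explains the early misses (the jaws closed above the bar), and it means button contact should come near TCP z ≈ 80.8−31 ≈ 50. The plate is flat on the collars with a pin showing through. Releasing.

```bash
python3 -m handwheel '{"gripper":[0.4,0.2,0,0,0],"offset":[[-0.4,0,0],[-0.4,0,0],[-0.4,0,0],[-0.4,0,0],[-0.4,0,0]],"rot":[[0,0,0],[0,0,0],[0,0,0],[0,0,0],[0,0,0]]}' 20; python3 -m handwheel '{"gripper":[0,0,0,0,0],"offset":[[0,0,0],[-3,0,0],[-10,0,0],[-25,0,0],[-45,0,0]],"rot":[[0,0,0],[0,0,0],[0,0,0],[0,0,0],[0,0,0]]}';python3 plan.py 400.6 206.3 166 75.27;  python3 - <<'E'
from h import *
st=state(); im=grab_frame('wrist')[:,:,::-1]; cv2.imwrite('pics/w14.png',im)
im=grab_frame('top')[:,:,::-1]; cv2.imwrite('pics/t14.png',im)
c=cam('wrist',st); print(proj(c,[[400.6,206.3,80.8]]))
E
```

```text
time_s: 23.98
ee_pos: [504.6, 179.5, 120.8]
ee_rot: [-22.8, 90.0, 142.4]
force: [-0.7, 0.2, 0.2]
gripper_width: 90.7
time_s: 24.4
ee_pos: [503.7, 179.1, 166.0]
ee_rot: [31.1, 89.8, -163.7]
force: [-0.0, 0.3, -0.2]
gripper_width: 91.3
t 24.4 pos [503.7 179.1 166. ] F [-0.   0.3 -0.2] w 91.3
jaw -104.79 toolx [-2.7e-03 -8.0e-04 -1.0e+00] offset [  0.3   0.  106.6] | 107.0 rot [-0.06  0.14 -0.08] q [ 18.  15.  96.   0.  69. 123.]
[[255.24427643 291.20769423]]
```

View pics/w14.png

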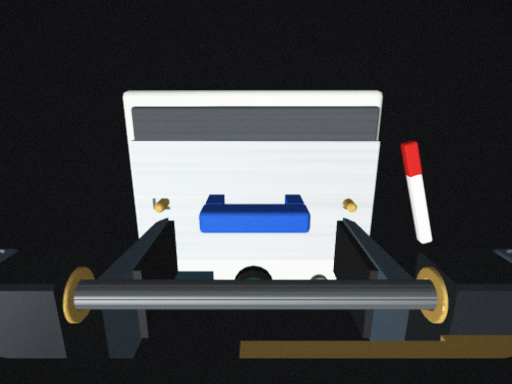

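```bash
python3 -m handwheel '{"gripper":[0,0,0.5,1,1],"offset":[[-10,0,10],[-10,0,35],[-10,0,65],[-10,0,92],[-10,0,105]],"rot":[[0,0,0],[0,0,0],[0,0,0],[0,0,0],[0,0,0]]}'; python3 -m handwheel '{"gripper":[1,1,1,1,1],"offset":[[10,0,0.6],[30,0,0.6],[55,0,0.6],[70,0,0.6],[80,0,0.6]],"rot":[[0,0,0],[0,0,0],[0,0,0],[0,0,0],[0,0,0]]}'; python3 -m handwheel '{"gripper":[1,1,1,1,1],"offset":[[0,0,0],[0,0,0],[0,0,0],[0,0,0],[0,0,0]],"rot":[[0,0,0],[0,0,0],[0,0,0],[0,0,0],[0,0,0]]}'; python3 plan.py 400.6 206.3 60 75.27;  python3 - <<'E'
from h import *
st=state(); im=grab_frame('wrist')[:,:,::-1]; cv2.imwrite('pics/w15.png',im)
im=grab_frame('side')[:,:,::-1]; cv2.imwrite('pics/side15.png',im); crop(im,150,80,310,220,5,'pics/s15c.png')
E
```

```text
time_s: 24.92
ee_pos: [399.0, 206.1, 175.9]
ee_rot: [25.4, 89.8, -169.4]
force: [-0.0, 0.1, -0.1]
gripper_width: 74.4
time_s: 25.33
ee_pos: [401.0, 205.8, 94.4]
ee_rot: [42.5, 89.8, -152.3]
force: [0.4, 0.5, 0.5]
gripper_width: 40.5
time_s: 25.75
ee_pos: [403.0, 206.6, 97.1]
ee_rot: [-137.9, 89.9, 27.4]
force: [-0.5, 0.3, -0.5]
gripper_width: 7.4
t 25.75 pos [403.  206.6  97.1] F [-0.5  0.3 -0.5] w 7.4
jaw -104.79 toolx [ 1.6e-03  8.0e-04 -1.0e+00] offset [37.1  1.   2.3] | 37.0 rot [-0.06 -0.08  0.07] q [ 26.  12. 112.   0.  56. 130.]
```

View pics/w15.png

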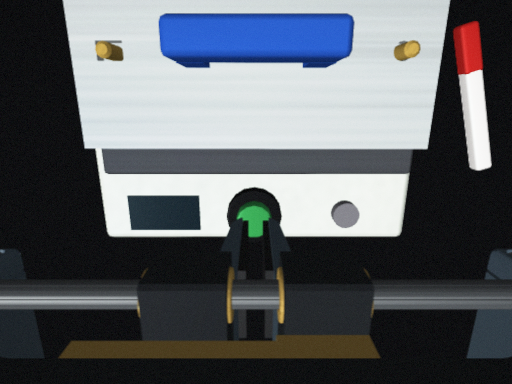

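View pics/s15c.png

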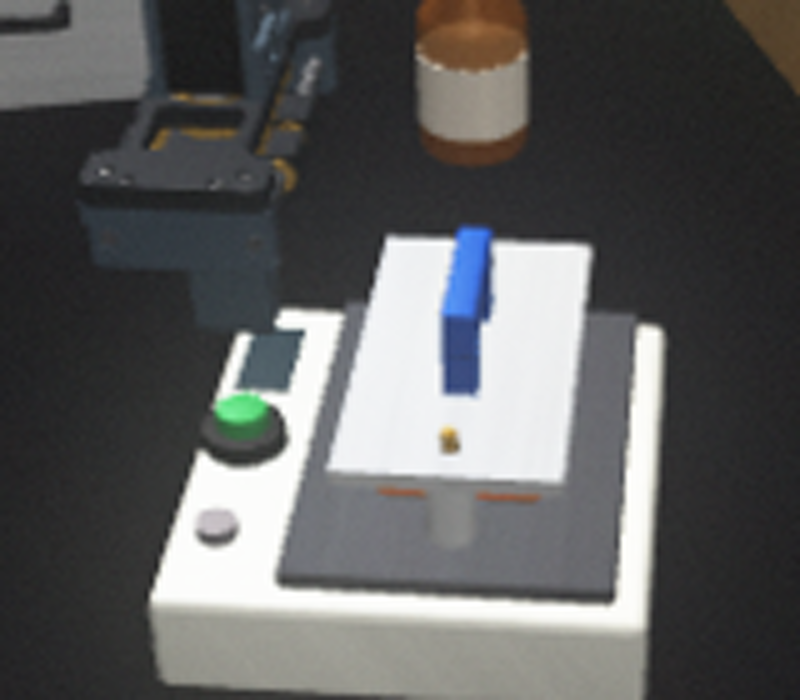

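The plate is home and flat, and the closing fingers are over the green button at (254,222). Descending in stages and watching the force.

```bash
python3 -m handwheel '{"gripper":[1,1,1,1,1],"offset":[[8,0.5,1.5],[18,0.5,1.5],[28,0.5,1.5],[37,0.5,1.5],[37,0.5,1.5]],"rot":[[0,0,0],[0,0,0],[0,0,0],[0,0,0],[0,0,0]]}'; python3 -m handwheel '{"gripper":[1,1,1,1,1],"offset":[[1,0,0],[2,0,0],[3,0,0],[4,0,0],[4,0,0]],"rot":[[0,0,0],[0,0,0],[0,0,0],[0,0,0],[0,0,0]]}'; python3 -m handwheel '{"gripper":[1,1,1,1,1],"offset":[[1,0,0],[2,0,0],[3,0,0],[4,0,0],[4,0,0]],"rot":[[0,0,0],[0,0,0],[0,0,0],[0,0,0],[0,0,0]]}'
```

```text
time_s: 26.27
ee_pos: [399.3, 205.5, 57.4]
ee_rot: [39.1, 89.8, -155.7]
force: [0.1, 0.2, 0.8]
gripper_width: 0.2
time_s: 26.68
ee_pos: [401.0, 206.3, 55.4]
ee_rot: [-132.2, 90.0, 33.0]
force: [0.4, 0.2, 0.1]
gripper_width: 0.4
time_s: 27.1
ee_pos: [400.7, 206.2, 51.0]
ee_rot: [33.3, 90.0, -161.5]
force: [-0.6, 0.4, 0.2]
gripper_width: 0.5
```

```bash
python3 -m handwheel '{"gripper":[1,1,1,1],"offset":[[1,0,0],[2,0,0],[3,0,0],[3,0,0]],"rot":[[0,0,0],[0,0,0],[0,0,0],[0,0,0]]}'; python3 -m handwheel '{"gripper":[1,1,1,1],"offset":[[1,0,0],[2,0,0],[3,0,0],[3,0,0]],"rot":[[0,0,0],[0,0,0],[0,0,0],[0,0,0]]}'
```

```text
time_s: 27.43
ee_pos: [401.0, 206.3, 48.2]
ee_rot: [-125.2, 90.0, 40.0]
force: [-0.7, -0.8, 1.9]
gripper_width: 0.4
time_s: 27.77
ee_pos: [401.0, 206.3, 45.3]
ee_rot: [-125.0, 90.0, 40.2]
force: [-1.3, -0.3, 3.3]
gripper_width: 0.7
```

Contact came as predicted: 1.9 N at z 48.2 and 3.3 N at 45.3. Pressing on to the stop.

```bash
python3 -m handwheel '{"gripper":[1,1,1,1],"offset":[[1,0,0],[2,0,0],[2,0,0],[2,0,0]],"rot":[[0,0,0],[0,0,0],[0,0,0],[0,0,0]]}'; python3 -m handwheel '{"gripper":[1,1,1,1],"offset":[[0.6,0,0],[1.2,0,0],[1.2,0,0],[1.2,0,0]],"rot":[[0,0,0],[0,0,0],[0,0,0],[0,0,0]]}';python3 - <<'E'
from h import *
im=grab_frame('side')[:,:,::-1]; crop(im,150,80,310,220,5,'pics/s16c.png')
E
```

```text
time_s: 28.1
ee_pos: [400.9, 206.3, 43.4]
ee_rot: [-127.2, 90.0, 38.0]
force: [-0.6, 0.3, 4.8]
gripper_width: 0.4
time_s: 28.43
ee_pos: [401.0, 206.3, 43.2]
ee_rot: [-137.8, 90.0, 27.4]
force: [-2.9, -2.1, 14.5]
gripper_width: 0.6
```

View pics/s16c.png

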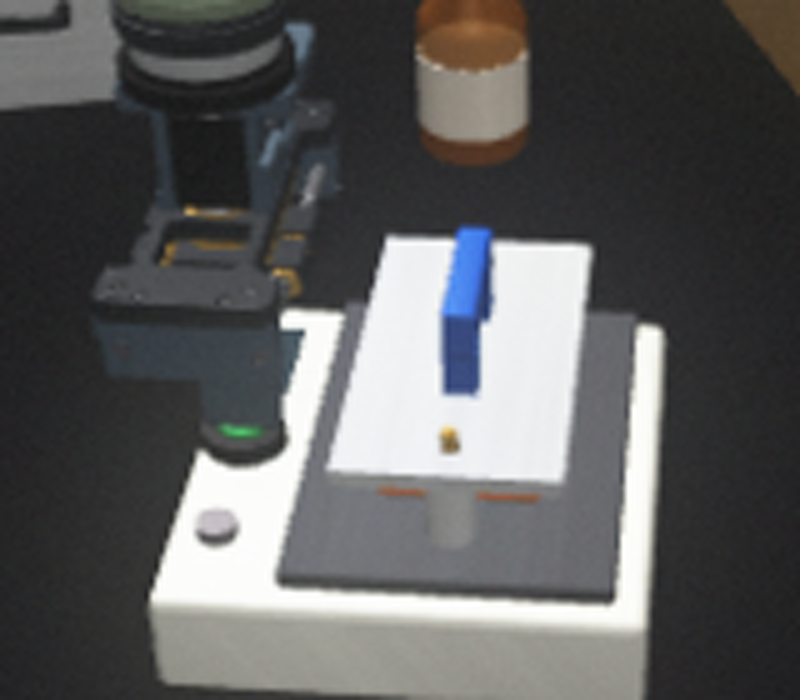

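The button is bottomed: 14.5 N at a hard stop, about 6 mm of travel, and the green cap is sunk in its ring. Retracting.

```bash
python3 -m handwheel '{"gripper":[1,1,1,1,1],"offset":[[-4,0,0],[-15,0,0],[-35,0,0],[-60,0,0],[-90,0,0]],"rot":[[0,0,0],[0,0,0],[0,0,0],[0,0,0],[0,0,0]]}'; python3 -m handwheel '{"gripper":[1,1,1,1,1],"offset":[[-10,0,15],[-20,0,30],[-20,0,40],[-20,0,40],[-20,0,40]],"rot":[[0,0,0],[0,0,0],[0,0,0],[0,0,0],[0,0,0]]}';python3 - <<'E'
from h import *
im=grab_frame('side')[:,:,::-1]; crop(im,150,80,310,220,5,'pics/s17c.png')
cv2.imwrite('pics/side17.png',im)
im=grab_frame('wrist')[:,:,::-1]; cv2.imwrite('pics/w17.png',im)
print(state()['force'])
E
```

```text
time_s: 28.9
ee_pos: [399.6, 205.6, 131.4]
ee_rot: [39.3, 89.8, -155.5]
force: [1.2, -0.2, -0.7]
gripper_width: 0.1
time_s: 29.32
ee_pos: [361.7, 216.3, 151.2]
ee_rot: [63.9, 90.0, -130.8]
force: [0.1, -0.4, 0.1]
gripper_width: -0.1
[0.62539775 0.5900352  0.66093469]
```

View pics/side17.png

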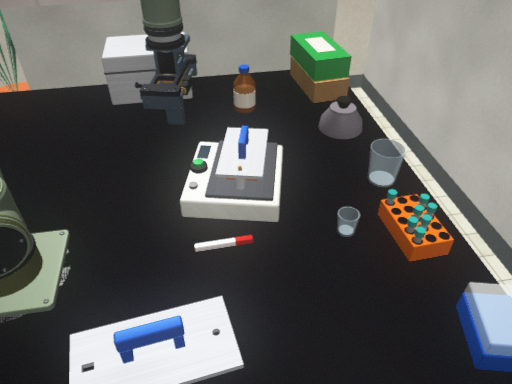

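View pics/s17c.png

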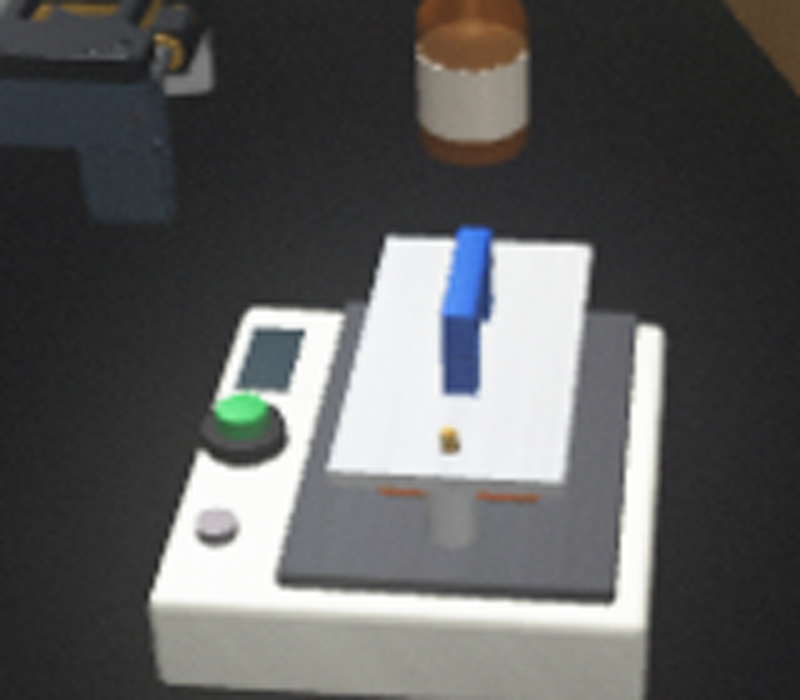

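View pics/w17.png

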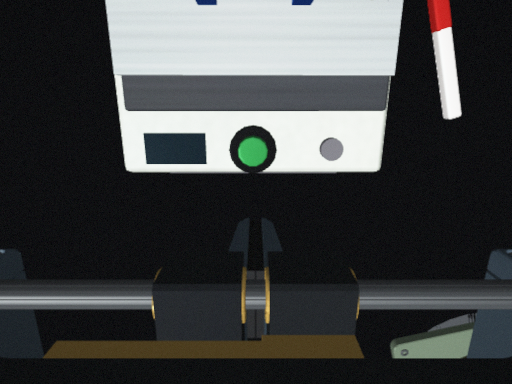

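The button is back up at (240,412) in the crop and the plate lies flat on the collars. The beaker (347,221) and marker (224,243) are where they started, and the arm is clear. Handing in.

```bash
python3 -c "
from workcell import *
print(job_done())"
```

```text
the job is handed in; nothing more can be done
None
```

The plate is home on both collars, the start button has been pressed and has sprung back, and the job is handed in at about 29 s. No verdict was reported.

**What I did**
- I lifted the smaller plate by its handle, gripping the bar lengthwise, and lowered it onto both pins. There was no measurable contact until it seated, with a light press of about 9 N.
- I then released it and pressed the button to its stop: about 6 mm of travel, 14.5 N at the end.

**Last checks**
- The side and wrist views show the plate flat on the collars with a pin through it, and the button back up.
- The beaker and marker are where they started in the side view.
- The arm is clear and reads no contact force.

**What went wrong or disagreed**
- **Misses:** two grasps closed on nothing and a third met only one end of the handle, because I misread the early pictures. The fingertips sit roughly 30 mm short of the reported TCP along the tool. I worked this out from force contacts and confirmed it in the side view.
- **Bump:** while searching I lowered the fingers onto the bar before the jaws had finished opening, and briefly read about 41 N at the wrist. I backed off at once and saw no damage or shift. It was finger contact on the plate on the bench, not the gripper body.

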